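# Return the washed droppers to their stain bottles and hang up the drain rack

### The arm

A 7-joint arm with a two-finger parallel gripper is mounted at the origin on the work surface. World frame = base frame: x ahead of the robot, y to its left, z up, the work surface at z = 0. Lengths are in m, angles in rad, forces in N, time in s.
With the tool pointing down it reaches from about 0.425 to 0.95 m from the base axis. Payload 4.7 kg.
Tool frame: the origin (TCP) lies midway between the tips of the shut fingers; the grasp point (between the pads) lies 19 mm behind it (pinch_z is the distance from the TCP to the grasp point, in m); z points along the fingers, y is the direction in which the jaws open and shut (so a half turn about z gives the same grasp; the last joint's range is limited). The gripper opens to 87 mm and grips with 3 to 60 N. Pads are 19 mm wide; open, the fingers measure 117 mm over their backs; the gripper's body (75 mm by 190 mm) begins 51 mm behind the grasp point.
Start: joints at [-1.155, 0.469, -0.049, 1.532, 0.024, 1.141, -0.082], TCP at [0.29, 0.609, 0.19] pointing down, gripper open.
Joint ranges: [-2.59, 2.59], [-0.33, 1.99], [-1.39, 1.29], [0.1, 2.45], [-1.04, 4.18], [0.21, 1.99], [-2.66, 2.66]. Speed limits (rad/s): [2.57, 2.57, 3.14, 3.14, 3.14, 3.14, 3.14].

### API

Orientations are given as [roll, pitch, yaw] about the fixed x, y, z axes, in that order (R = Rz(yaw) Ry(pitch) Rx(roll)).
In Python, from plant import sense, read_camera, close_job, pinch_z gives the robot as it stands.
- The arm moves only by the tool arm_command, never from a script. Its argument "increments" is a list of rows, each an object of numbers: "x", "y", "z": the shift along the world's x, y, z in cm; "rx", "ry", "rz": the turn, a rotation vector about the world's x, y, z in rad; "claw": the closure, from 0 (fully open) to 1 (shut). In form: [{"x": .., "y": .., "z": .., "rx": .., "ry": .., "rz": .., "claw": ..}, ...]. A call has 1 to 12 rows; each row shifts and turns the commanded pose from where the row before left it; what a row does not reach is not made up. A row lasts 1/8 s, in which the tool goes at most 62.5 mm and 10.7 degrees, less where a joint would pass 70% of its speed; a pose out of reach is approached as far as the arm can. A call with a gripper value outside its range is refused whole. The fingers move at their own pace and stop on an object; "squeeze" is the grip in N (left out, the last holds). Time passes only in rows, so rows that do not move let the fingers close. It gives the time, the measured TCP pose, the force and the opening at its end, in the units of the state.
- sense(): the state, without advancing time (a new reading comes with each control period).
- read_camera(name): name is "scene" or "side" or "wrist"; returns a dict with "image" (400x640x3 uint8, red, green, blue), "mtx" (3x3 intrinsics, pixels), "D" ([k1, k2, p1, p2, k3] as OpenCV has them; the pictures are not rectified), "rvec" (rotation vector, rad) and "tvec" (3), from world to camera coordinates, as OpenCV has them. Camera axes: x right, y down, z forward; pixel columns grow to the right and rows downward; lengths in m; the calibration is good to about 2 mm. A picture is of the moment at which its call begins. There is no depth.
- close_job(): hands the job in, once; it reports no verdict.
The state is a dict: "clock": time; "q": joint angles; "qvel": joint speeds; "effort": joint torques, N m; "tcp_pos": TCP position; "eef_rot": TCP orientation; "force": force on the tool from outside, world axes, zero at the start; "wrist_torque": the same for the moment, N m; "finger_gap": finger opening in m.
Only numpy, scipy, OpenCV 4.12 (cv2) and the standard library are available. Lean on these libraries where they do the work, as an engineer would, in place of code of your own. Each camera call takes 0.05 s, during which the arm holds its last target.

### The job

Put each washed dropper from the drain rack back into the stain bottle of its own colour, pipette first, pushed down until its flange rests on the bottle's rim; a bottle whose dropper is not in the rack stays open. When the rack is empty, hang it by the middle of its handle on the hook of the retort stand, clear of the bench and at rest. Keep the bottles standing upright on the bench and leave the stock bottle, the Petri dish and the slide box where they are.

Things in the scene. Friction and masses are not known exactly. Their poses are not given: they have to be found in the camera images.
- dropper_red: Glass dropper with a red rubber bulb, 112 mm long, 25 g; may be absent. Origin at the tip of its glass pipette, z along it towards the bulb. Pipette 7 mm wide, tapered tip; push-in plug 9.4 mm wide, z 55 to 66; black flange 24 mm wide, z 66 to 72; bulb 18 mm wide, z 72 to 112 (grip here). At the start it hangs upright in a rack hole, flange on the plate.
- dropper_yellow: Glass dropper with a yellow rubber bulb, 112 mm long, 25 g; may be absent. Origin at the tip of its glass pipette, z along it towards the bulb. Pipette 7 mm wide, tapered tip; push-in plug 9.4 mm wide, z 55 to 66; black flange 24 mm wide, z 66 to 72; bulb 18 mm wide, z 72 to 112 (grip here). At the start it hangs upright in a rack hole, flange on the plate.
- dropper_green: Glass dropper with a green rubber bulb, 112 mm long, 25 g; may be absent. Origin at the tip of its glass pipette, z along it towards the bulb. Pipette 7 mm wide, tapered tip; push-in plug 9.4 mm wide, z 55 to 66; black flange 24 mm wide, z 66 to 72; bulb 18 mm wide, z 72 to 112 (grip here). At the start it hangs upright in a rack hole, flange on the plate.
- dropper_blue: Glass dropper with a blue rubber bulb, 112 mm long, 25 g; may be absent. Origin at the tip of its glass pipette, z along it towards the bulb. Pipette 7 mm wide, tapered tip; push-in plug 9.4 mm wide, z 55 to 66; black flange 24 mm wide, z 66 to 72; bulb 18 mm wide, z 72 to 112 (grip here). At the start it hangs upright in a rack hole, flange on the plate.
- bottle_red: Squat amber glass bottle, red band on label, red collar and red ring on the neck, loose, 0.22 kg. 46 mm wide up to z 48, neck 21 mm wide, rim at z 82 mm. Open mouth: round bore 12 mm wide, hollow down to z 8. Origin at the centre of its underside, z up. A dropper that is home rests with its flange on the rim.
- bottle_yellow: Squat amber glass bottle, yellow band on label, yellow collar and yellow ring on the neck, loose, 0.22 kg. 46 mm wide up to z 48, neck 21 mm wide, rim at z 82 mm. Open mouth: round bore 12 mm wide, hollow down to z 8. Origin at the centre of its underside, z up. A dropper that is home rests with its flange on the rim.
- bottle_green: Squat amber glass bottle, green band on label, green collar and green ring on the neck, loose, 0.22 kg. 46 mm wide up to z 48, neck 21 mm wide, rim at z 82 mm. Open mouth: round bore 12 mm wide, hollow down to z 8. Origin at the centre of its underside, z up. A dropper that is home rests with its flange on the rim.
- bottle_blue: Squat amber glass bottle, blue band on label, blue collar and blue ring on the neck, loose, 0.22 kg. 46 mm wide up to z 48, neck 21 mm wide, rim at z 82 mm. Open mouth: round bore 12 mm wide, hollow down to z 8. Origin at the centre of its underside, z up. A dropper that is home rests with its flange on the rim.
- rack: Steel drain rack with a white hole plate, loose, about 0.28 kg, 160 by 160 mm, origin at centre of underside, z up. Hole plate: top at z 92 mm, four 13 mm square holes at x +-60, y +-40. Rigid arch handle of 10 mm bar in the plane x = 0: straight square top bar along y from -56 to 56 mm, centreline at z 160; legs at y +-74. Open between plate and bar, 63 mm high..
- handle_mid (a point): Middle of the handle's top bar, on the bar's centreline; frame as the rack's.
- stand: Short retort stand, fixed: grey base 200 by 110 by 12 mm (x -175 to 25), 12 mm rod 260 mm high, boss at z 220 with a brass hook towards the stand's -x. Origin at the rod's foot, z up. Hook: flat strap 14 mm wide, 5 mm thick, centreline out at z 220 to x -104, down to the bottom of its V-shaped seat at x -125, z 202, up to its tip at x -152, z 225 (tip's top at z 228 mm).
- hook_seat (a point): Where the middle of the handle bar's centreline lies when the rack hangs on the hook: cradled in the hook's V, at stand x -125, z 215 mm; frame as the stand's.
- stock_bottle: Bystander: large amber stock bottle with black cap, 90 mm wide, 200 mm tall, loose; origin at the centre of its underside.
- petri_dish: Bystander: glass Petri dish, 90 mm wide, 14 mm tall, loose; origin at the centre of its underside.
- slide_box: Bystander: white slide box 85 by 100 by 32 mm, loose; origin at the centre of its underside.

How it is judged:
By the outcome, as a careful person would: the job done as asked, in the order asked, and still so for the second after the job is handed in, with the robot touching nothing.
Of dropper_red, dropper_yellow, dropper_green, dropper_blue only 3 to 4 are there at a start; the rules pass over those that are not, and their reading is None.
At some moment in a run one of bottle_red, bottle_yellow, bottle_green, bottle_blue may be knocked a few centimetres aside while the robot is not near it.
It also fails if it takes over 210 s, if anything falls off the work surface, if the arm or the gripper's body presses on something with over 40 N, if the wrist force passes 120 N, or if a joint passes its speed limit or range.

## Working session

There is one attempt and no reset: what is moved stays moved. The work goes in short steps, Python scripts to look and compute and a tool call to move; the robot and the scene stay as the last step left them, time stands still between calls to the robot, and variables do not carry over. Pictures are saved under pics/ and viewed, and the job is handed in when it is done.

Besides the shell and the picture viewer there is one more tool, called after "Request:" as name(argument=value, ...) on one line, values as JSON. arm_command: Moves the arm, as the interface text tells. Its arguments: {"type":"object","properties":{"increments":{"type":"array"},"squeeze":{"type":"number"}},"required":["increments"]}

```bash
ls; mkdir -p pics
python3 - <<'E'
from plant import sense, read_camera, pinch_z
import cv2,pickle
print(pinch_z, sense())
for n in ("scene","side","wrist"):
    c=read_camera(n); pickle.dump(c,open(f"pics/{n}0.pkl","wb"))
    cv2.imwrite(f"pics/{n}0.png",c["image"][:,:,::-1]); print(n,c["mtx"].tolist(),c["D"],c["rvec"],c["tvec"])
E
```

```text
pics
0.0187 {'clock': 0.0, 'q': array([-1.15494664,  0.4694661 , -0.04859097,  1.53366652,  0.02412214,
        1.14100709, -0.08231903]), 'qvel': array([-0.00073352,  0.00039699, -0.00071464,  0.00049341,  0.00068949,
       -0.00053962, -0.00011242]), 'effort': array([ 6.86753106e-05, -5.07986999e+01, -8.06348235e-02, -2.36154360e+01,
       -6.13909797e-02,  3.78662953e-02,  1.59095644e-04]), 'tcp_pos': array([0.29012638, 0.60874415, 0.18929448]), 'eef_rot': array([-3.13963426e+00,  9.33819865e-05,  2.69686076e+00]), 'force': array([ 0.38367938, -0.32506576,  0.25738641]), 'wrist_torque': array([ 0.07855961, -0.02082223, -0.03010099]), 'finger_gap': 0.08703408409536503}
scene [[360.94372832570036, 0.0, 317.2896346534966], [0.0, 360.94372832570036, 193.0084375491915], [0.0, 0.0, 1.0]] [-0.0580388  0.         0.         0.         0.       ] [ 1.74654112  1.87871101 -0.73280968] [ 0.06326774 -0.32774276  1.6807596 ]
side [[377.1278677254228, 0.0, 322.8081836974983], [0.0, 377.1278677254228, 202.77324021868742], [0.0, 0.0, 1.0]] [-0.0717317  0.         0.         0.         0.       ] [ 2.16629088 -0.14316013  0.09286446] [-0.59216869  0.14498869  1.12452991]
wrist [[355.34321990221787, 0.0, 317.3024045662795], [0.0, 355.34321990221787, 192.9973056339617], [0.0, 0.0, 1.0]] [-0.06473061  0.          0.          0.          0.        ] [-2.46737449 -1.55872684 -0.1980411 ] [-0.67424299 -0.031856    0.38899903]
```

View pics/scene0.png

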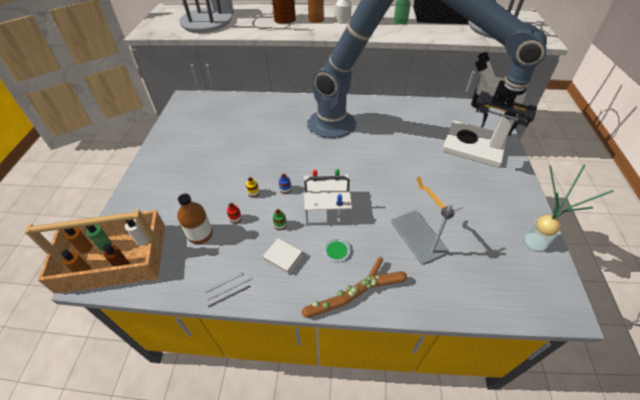

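View pics/side0.png

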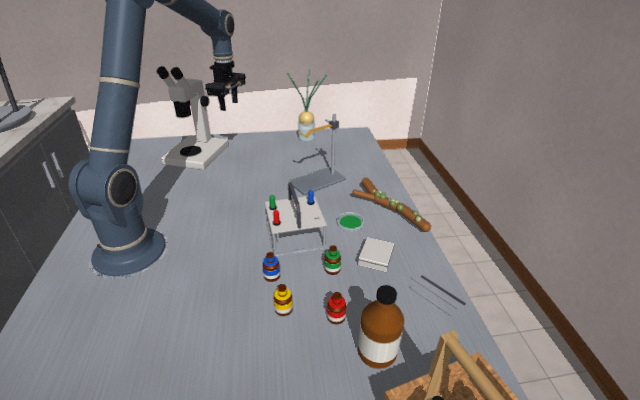

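View pics/wrist0.png

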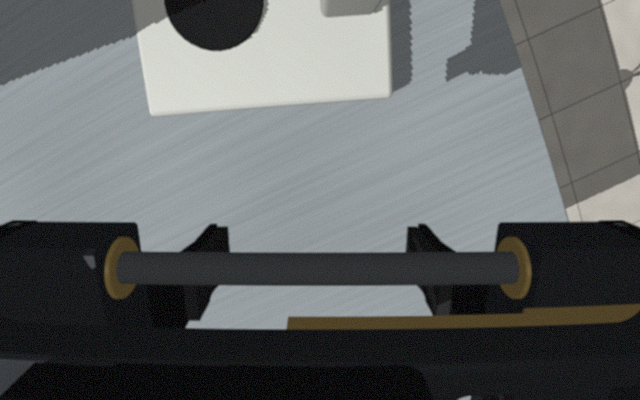

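```bash
cat > h.py <<'E'
import numpy as np,cv2,pickle
from scipy.spatial.transform import Rotation as R
from scipy.optimize import least_squares
def P(c,X):
    return cv2.projectPoints(np.asarray(X,float).reshape(-1,3),c["rvec"],c["tvec"],c["mtx"],c["D"])[0].reshape(-1,2)
def ray(c,uv):
    n=cv2.undistortPoints(np.array([[uv]],float),c["mtx"],c["D"]).ravel()
    M=cv2.Rodrigues(c["rvec"])[0]; d=M.T@np.array([n[0],n[1],1.]); o=-M.T@np.asarray(c["tvec"]).ravel()
    return o,d/np.linalg.norm(d)
def onz(c,uv,z):
    o,d=ray(c,uv); return o+d*(z-o[2])/d[2]
def tri(obs):
    A=np.zeros((3,3));b=np.zeros(3)
    for c,uv in obs:
        o,d=ray(c,uv); M=np.eye(3)-np.outer(d,d); A+=M;b+=M@o
    return np.linalg.solve(A,b)
def grab(n,tag):
    from plant import read_camera
    c=read_camera(n); pickle.dump(c,open(f"pics/{n}{tag}.pkl","wb")); return c
def load(n,tag): return pickle.load(open(f"pics/{n}{tag}.pkl","rb"))
def crop(c,x0,y0,x1,y1,s,fn):
    im=cv2.resize(c["image"][y0:y1,x0:x1,::-1],None,fx=s,fy=s,interpolation=cv2.INTER_CUBIC); cv2.imwrite(fn,im)
E
python3 - <<'E'
from h import *
crop(load("scene",0),210,155,370,275,5,"pics/sc1.png")
crop(load("scene",0),380,165,480,275,5,"pics/sc2.png")
crop(load("side",0),245,170,405,330,3.7,"pics/sd1.png")
crop(load("side",0),270,105,370,205,5,"pics/sd2.png")
E
```

```text
(no output)
```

View pics/sc1.png

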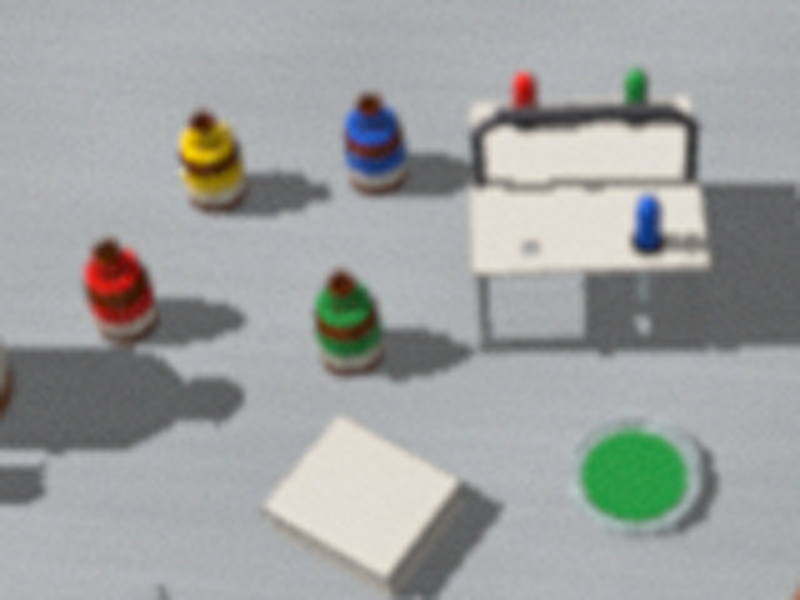

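View pics/sc2.png

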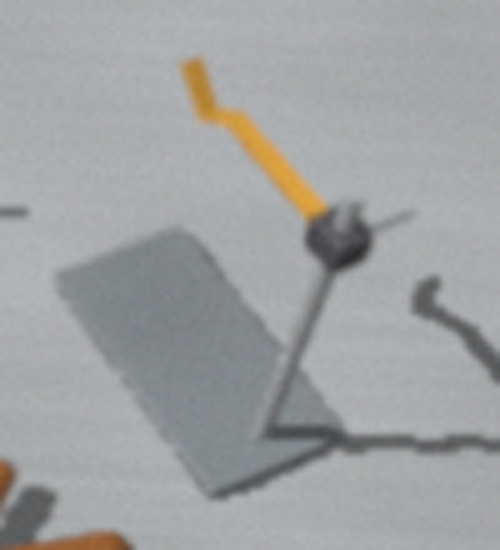

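View pics/sd1.png

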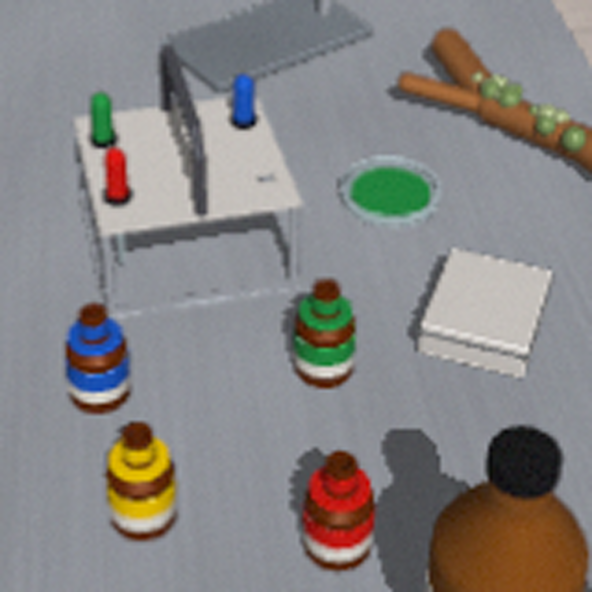

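View pics/sd2.png

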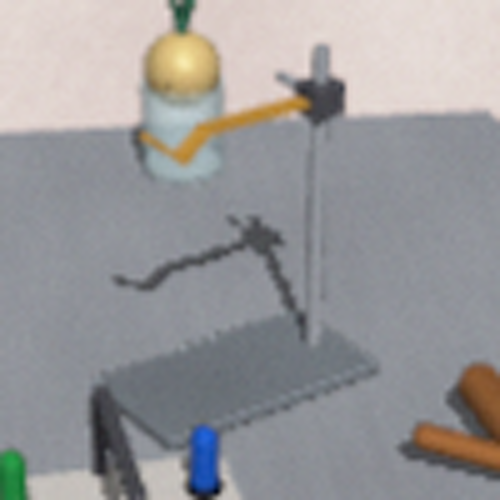

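Run:
```python
from h import *
S=load("scene",0);D=load("side",0)
np.set_printoptions(precision=4,suppress=True)
s=lambda u,v:(210+(u+.5)/5-.5,155+(v+.5)/5-.5)
s2=lambda u,v:(380+(u+.5)/5-.5,165+(v+.5)/5-.5)
d=lambda u,v:(245+(u+.5)/3.7-.5,170+(v+.5)/3.7-.5)
d2=lambda u,v:(270+(u+.5)/5-.5,105+(v+.5)/5-.5)
def rp(n,a,b,z=None):
    X=tri([(S,a),(D,b)]); print(n,X, 'err',P(S,X)[0]-a,P(D,X)[0]-b, 'onz' if z else '', *( [onz(S,a,z)[:2],onz(D,b,z)[:2]] if z else []))
rp("b_yel",s(203,119),d(137,431),.082)
rp("b_blu",s(370,102),d(92,312),.082)
rp("b_red",s(107,247),d(341,461),.082)
rp("b_grn",s(341,280),d(326,288),.082)
rp("d_red",s(524,75),d(115,152),.138)
rp("d_grn",s(637,72),d(101,97),.138)
rp("d_blu",s(649,198),d(243,78),.138)
for n,a,b in [("hook tip",(192,62),(143,136)),("hook low",(207,118),(185,157)),("boss",(340,235),(322,100)),("rod foot",(268,432),(315,340)),("base A",(180,227),(105,383)),("base B",(57,275),(180,445)),("base C",(213,497),(378,370)),("base D",(345,430),(297,312))]:
    rp(n,s2(*a),d2(*b))
for n,a,z in [("pl FL",(472,271),.092),("pl FR",(709,268),.092),("pl BL",(472,100),.092),("pl BR",(690,97),.092),("bar L",(490,118),.16),("bar R",(690,115),.16)]:
    print(n,onz(S,s(*a),z))
for n,a,z in [("pl greenside",(75,118),.092),("far",(264,98),.092),("near",(300,203),.092),("redside",(92,232),.092)]:
    print(n,onz(D,d(*a),z))
```

```text
b_yel [ 0.4573 -0.2755  0.0811] err [-0.1217  0.1763] [-0.2491 -0.2134] onz [ 0.4572 -0.2749] [ 0.4579 -0.2772]
b_blu [ 0.4309 -0.1541  0.0796] err [-0.1142  0.1907] [-0.2288 -0.2095] onz [ 0.4322 -0.1533] [ 0.4316 -0.1577]
b_red [ 0.585  -0.3179  0.0816] err [-0.2471  0.2898] [-0.4469 -0.3372] onz [ 0.5839 -0.3172] [ 0.5858 -0.3194]
b_grn [ 0.6025 -0.1498  0.0807] err [-0.2011  0.2777] [-0.3332 -0.269 ] onz [ 0.6024 -0.149 ] [ 0.603  -0.1525]
d_red [ 0.4544 -0.0357  0.1368] err [-0.2566  0.4801] [-0.4824 -0.4772] onz [ 0.4531 -0.0349] [ 0.4557 -0.04  ]
d_grn [0.4458 0.0441 0.1361] err [-0.2471  0.4881] [-0.4482 -0.4624] onz [0.4452 0.0449] [0.4471 0.0385]
d_blu [0.5643 0.0574 0.1366] err [-0.2076  0.3671] [-0.328  -0.3163] onz [0.5639 0.0581] [0.5649 0.0533]
hook tip [0.5513 0.3027 0.2242] err [ 0.1286 -0.2755] [0.1775 0.2094] 
hook low [0.5807 0.3123 0.2034] err [-0.0251  0.0514] [-0.0332 -0.0381] 
boss [0.6868 0.3731 0.2191] err [-0.5116  0.9806] [-0.5754 -0.6508] 
rod foot [0.688  0.3773 0.0121] err [-0.4197  0.7199] [-0.4993 -0.48  ] 
base A [0.5159 0.3353 0.0108] err [-0.576   1.0739] [-0.796  -0.8312] 
base B [0.5645 0.2435 0.0091] err [-0.6433  1.1261] [-0.8995 -0.8805] 
base C [0.7332 0.3385 0.0029] err [-0.2447  0.4041] [-0.2898 -0.2625] 
base D [0.6815 0.43   0.0093] err [-0.4238  0.7394] [-0.4917 -0.4857] 
pl FL [ 0.5967 -0.0591  0.092 ]
pl FR [0.5837 0.1007 0.092 ]
pl BL [ 0.4352 -0.076   0.092 ]
pl BR [0.4222 0.0839 0.092 ]
bar L [ 0.5179 -0.052   0.16  ]
bar R [0.5067 0.083  0.16  ]
pl greenside [0.4232 0.0791 0.092 ]
far [0.5872 0.0907 0.092 ]
near [ 0.5967 -0.0616  0.092 ]
redside [ 0.4341 -0.0781  0.092 ]
```

Run:
```python
from h import *
np.set_printoptions(precision=4,suppress=True)
W=load("wrist",0);S=load("scene",0);D=load("side",0)
p=np.array([0.29012638, 0.60874415, 0.18929448]);Rt=R.from_euler('xyz',[-3.13963426,0,2.69686]).as_matrix()
M=cv2.Rodrigues(W["rvec"])[0];o=-M.T@np.ravel(W["tvec"])
print("cam in tool",Rt.T@(o-p),"axes\n",Rt.T@M.T)
# stock bottle
d=lambda u,v:(245+(u+.5)/3.7-.5,170+(v+.5)/3.7-.5)
print(onz(D,(386,295),.2),onz(S,(184,201),.2))
print("petri",onz(S,(337,250),.007),"box", [onz(S,(210+a/5,155+b/5),.032) for a,b in((342,416),(462,486),(388,578),(266,507))])
```

```text
cam in tool [ 0.0678  0.0001 -0.1941] axes
 [[ 0.0006 -0.9676 -0.2524]
 [ 1.      0.0005  0.0006]
 [-0.0004 -0.2524  0.9676]]
[ 0.6592 -0.4383  0.2   ] [ 0.6775 -0.4207  0.2   ]
petri [0.6983 0.059  0.007 ] box [array([ 0.6811, -0.14  ,  0.032 ]), array([ 0.7305, -0.0532,  0.032 ]), array([ 0.8013, -0.0925,  0.032 ]), array([ 0.7554, -0.1788,  0.032 ])]
```

Request:
arm_command(increments=[{"x": 1.4, "y": -5.4, "z": 0.4, "rz": 0.046, "claw": 0}, {"x": 1.4, "y": -5.4, "z": 0.4, "rz": 0.046, "claw": 0.4}, {"x": 1.4, "y": -5.4, "z": 0.4, "rz": 0.046, "claw": 0.4}, {"x": 1.4, "y": -5.4, "z": 0.4, "rz": 0.046, "claw": 0.4}, {"x": 1.4, "y": -5.4, "z": 0.4, "rz": 0.046, "claw": 0.4}, {"x": 1.4, "y": -5.4, "z": 0.4, "rz": 0.046, "claw": 0.4}, {"x": 1.4, "y": -5.4, "z": 0.4, "rz": 0.046, "claw": 0.4}, {"x": 1.4, "y": -5.4, "z": 0.4, "rz": 0.046, "claw": 0.4}, {"x": 1.4, "y": -5.4, "z": 0.4, "rz": 0.046, "claw": 0.4}, {"x": 1.4, "y": -5.4, "z": 0.4, "rz": 0.046, "claw": 0.4}, {"x": 1.4, "y": -5.4, "z": 0.4, "rz": 0.046, "claw": 0.4}, {"x": 1.4, "y": -5.4, "z": 0.4, "rz": 0.046, "claw": 0.4}], squeeze=15)

```text
$.increments[0]: bad value
```

Request:
arm_command(increments=[{"claw": 0.4}, {"claw": 0.4}])

```text
$.increments[0]: bad value
```

```bash
cat > v.py <<'E'
import sys
from h import *
from plant import sense
np.set_printoptions(precision=4,suppress=True)
n,t=sys.argv[1:3]
c=grab(n,t); s=sense(); c["s"]=s; pickle.dump(c,open(f"pics/{n}{t}.pkl","wb"))
if len(sys.argv)>3:
    a=list(map(int,sys.argv[3:7])); crop(c,*a,float(sys.argv[7]),f"pics/{n}{t}.png")
else: cv2.imwrite(f"pics/{n}{t}.png",c["image"][:,:,::-1])
print(s["clock"],s["tcp_pos"],s["eef_rot"],s["force"],s["finger_gap"],"q7",s["q"][6])
E
python3 v.py wrist 1
```

```text
0.2 [0.2902 0.609  0.1897] [-3.1404  0.      2.6968] [-0.8529 -0.3033 -0.2332] 0.08710981145623574 q7 -0.08231271944211396
```

View pics/wrist1.png

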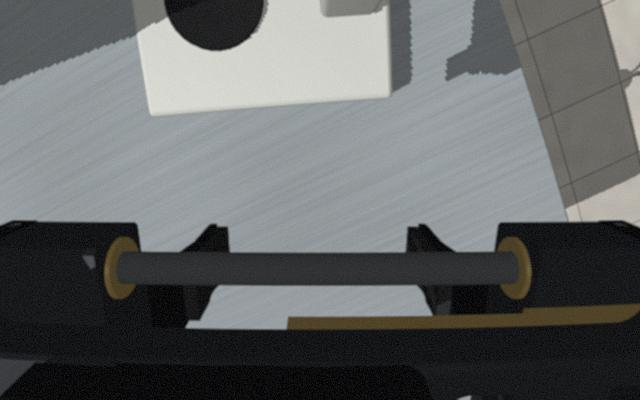

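Request:
arm_command(increments=[{"x": 1.4, "y": -5.4, "z": 0.4, "rx": 0, "ry": 0, "rz": 0.046, "claw": 0.4}, {"x": 1.4, "y": -5.4, "z": 0.4, "rx": 0, "ry": 0, "rz": 0.046, "claw": 0.4}, {"x": 1.4, "y": -5.4, "z": 0.4, "rx": 0, "ry": 0, "rz": 0.046, "claw": 0.4}, {"x": 1.4, "y": -5.4, "z": 0.4, "rx": 0, "ry": 0, "rz": 0.046, "claw": 0.4}, {"x": 1.4, "y": -5.4, "z": 0.4, "rx": 0, "ry": 0, "rz": 0.046, "claw": 0.4}, {"x": 1.4, "y": -5.4, "z": 0.4, "rx": 0, "ry": 0, "rz": 0.046, "claw": 0.4}, {"x": 1.4, "y": -5.4, "z": 0.4, "rx": 0, "ry": 0, "rz": 0.046, "claw": 0.4}, {"x": 1.4, "y": -5.4, "z": 0.4, "rx": 0, "ry": 0, "rz": 0.046, "claw": 0.4}, {"x": 1.4, "y": -5.4, "z": 0.4, "rx": 0, "ry": 0, "rz": 0.046, "claw": 0.4}, {"x": 1.4, "y": -5.4, "z": 0.4, "rx": 0, "ry": 0, "rz": 0.046, "claw": 0.4}, {"x": 1.4, "y": -5.4, "z": 0.4, "rx": 0, "ry": 0, "rz": 0.046, "claw": 0.4}, {"x": 1.4, "y": -5.4, "z": 0.4, "rx": 0, "ry": 0, "rz": 0.046, "claw": 0.4}], squeeze=15)

```text
clock: 1.7
tcp_pos: [0.4585, -0.0404, 0.2387]
eef_rot: [3.141, 0.001, -3.033]
force: [0.3, 0.1, 0.2]
finger_gap: 0.0524
```

Request:
arm_command(increments=[{"x": 0, "y": 0, "z": 0, "rx": 0, "ry": 0, "rz": 0, "claw": 0.4}, {"x": 0, "y": 0, "z": 0, "rx": 0, "ry": 0, "rz": 0, "claw": 0.4}])

```text
clock: 1.95
tcp_pos: [0.4581, -0.038, 0.2381]
eef_rot: [3.141, -0.001, -3.034]
force: [0.4, 0.4, -0.1]
finger_gap: 0.0518
```

```bash
python3 v.py wrist 1
```

```text
2.0 [ 0.458  -0.0374  0.2381] [ 3.141  -0.0007 -3.0326] [-0.2062  0.1107 -0.4701] 0.05197635616968509 q7 1.6979999386143276
```

View pics/wrist1.png

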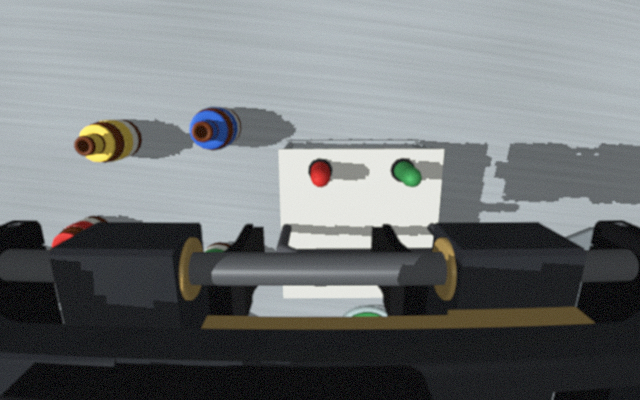

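```bash
cat >> h.py <<'E'
def mask(c,col):
    hsv=cv2.cvtColor(c["image"],cv2.COLOR_RGB2HSV).astype(int);h,s,v=hsv[...,0],hsv[...,1],hsv[...,2]
    hr={"red":(h<5)|(h>175),"green":(h>50)&(h<80),"blue":(h>100)&(h<125),"yellow":(h>22)&(h<32)}[col]
    return (hr&(s>150)&(v>60)).astype(np.uint8)
def bulbfit(c,col,near,z0,rad=40):
    """xy of vertical bulb with bulb bottom z0 (height 40), near pixel"""
    m=mask(c,col); n,l,st,ce=cv2.connectedComponentsWithStats(m)
    k=[i for i in range(1,n) if st[i,4]>20 and np.hypot(*(ce[i]-near))<rad]
    k=max(k,key=lambda i:st[i,4]); uv=ce[k]
    a=np.linspace(0,2*np.pi,40)
    prof=[(9,0),(9,20),(9,31)]+[(9*np.cos(t),31+9*np.sin(t)) for t in np.linspace(.2,1.5,6)]
    def cen(xy):
        pts=np.array([[xy[0]+r*1e-3*np.cos(t),xy[1]+r*1e-3*np.sin(t),z0+z*1e-3] for r,z in prof for t in a])
        hull=cv2.convexHull(P(c,pts).astype(np.float32)); mm=cv2.moments(hull); return np.array([mm["m10"]/mm["m00"],mm["m01"]/mm["m00"]]),mm["m00"]
    x0=onz(c,uv,z0+.02)[:2]
    r=least_squares(lambda x:cen(x)[0]-uv,x0)
    return r.x,uv,st[k,4],cen(r.x)[1]
E
python3 - <<'E'
from h import *
np.set_printoptions(precision=4,suppress=True)
W=load("wrist",1);S=load("scene",0);D=load("side",0)
for col,nw,ns,nd in (("red",(320,173),(315,173),(277,217)),("green",(406,173),(337,173),(272,202)),("blue",None,(340,199),(311,198))):
    if nw: print(col,"wrist",*bulbfit(W,col,nw,.098))
    print(col,"scene",*bulbfit(S,col,ns,.098,10)); print(col,"side",*bulbfit(D,col,nd,.098,10))
crop(W,60,90,320,190,3,"pics/w1c.png")
E
```

```text
red wrist [ 0.4537 -0.0366] [319.6895 173.2368] 380 436.83783711027354Traceback (most recent call last):
  File "<stdin>", line 6, in <module>
  File "h.py", line 31, in bulbfit
    k=max(k,key=lambda i:st[i,4]); uv=ce[k]
ValueError: max() iterable argument is empty
```

Request:
arm_command(increments=[{"x": -0.2, "y": 0.1, "z": -4, "rx": 0, "ry": 0, "rz": 0, "claw": 0.45}, {"x": -0.2, "y": 0, "z": -4, "rx": 0, "ry": 0, "rz": 0, "claw": 0.45}, {"x": 0, "y": 0, "z": -2.5, "rx": 0, "ry": 0, "rz": 0, "claw": 0.45}, {"x": 0, "y": 0, "z": -2, "rx": 0, "ry": 0, "rz": 0, "claw": 0.45}, {"x": 0, "y": 0, "z": -1.1, "rx": 0, "ry": 0, "rz": 0, "claw": 0.45}, {"x": 0, "y": 0, "z": 0, "rx": 0, "ry": 0, "rz": 0, "claw": 0.45}, {"x": 0, "y": 0, "z": 0, "rx": 0, "ry": 0, "rz": 0, "claw": 0.45}])

```text
clock: 2.88
tcp_pos: [0.455, -0.0373, 0.1031]
eef_rot: [3.141, 0.001, -3.034]
force: [-0.1, -0.1, 0.2]
finger_gap: 0.048
```

```bash
python3 v.py wrist 2
python3 - <<'E'
from h import *
print(bulbfit(load("wrist",2),"red",(320,200),.098,60))
E
```

```text
2.925 [ 0.4551 -0.0374  0.1031] [ 3.1414  0.0017 -3.034 ] [0.1467 0.3187 0.6753] 0.04767679230453653 q7 1.778127852971984
(array([ 0.45329156, -0.03622358]), array([320.15969582, 228.38098859]), np.int32(1315), 1501.7993241206277)
```

View pics/wrist2.png

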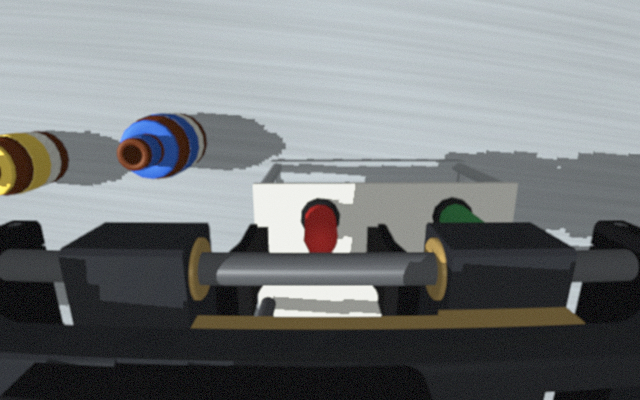

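Request:
arm_command(increments=[{"x": -0.1, "y": 0.1, "z": 0, "rx": 0, "ry": 0, "rz": 0, "claw": 1}, {"x": 0, "y": 0, "z": 0, "rx": 0, "ry": 0, "rz": 0, "claw": 1}, {"x": 0, "y": 0, "z": 0, "rx": 0, "ry": 0, "rz": 0, "claw": 1}, {"x": 0, "y": 0, "z": 0, "rx": 0, "ry": 0, "rz": 0, "claw": 1}, {"x": 0, "y": 0, "z": 0, "rx": 0, "ry": 0, "rz": 0, "claw": 1}], squeeze=20)

```text
clock: 3.55
tcp_pos: [0.4535, -0.0366, 0.1024]
eef_rot: [3.141, 0.0, -3.034]
force: [-0.1, -0.5, 0.6]
finger_gap: 0.0161
```

Request:
arm_command(increments=[{"x": 0, "y": 0, "z": 3, "rx": 0, "ry": 0, "rz": 0, "claw": 1}, {"x": 0, "y": 0, "z": 4, "rx": 0, "ry": 0, "rz": 0, "claw": 1}, {"x": 0, "y": 0, "z": 4, "rx": 0, "ry": 0, "rz": 0, "claw": 1}, {"x": 0, "y": -3, "z": 0, "rx": 0, "ry": 0, "rz": -0.1, "claw": 1}, {"x": 1.8, "y": -3.6, "z": 0, "rx": 0, "ry": 0, "rz": -0.15, "claw": 1}, {"x": 1.8, "y": -3.6, "z": 0, "rx": 0, "ry": 0, "rz": -0.15, "claw": 1}, {"x": 1.8, "y": -3.6, "z": 0, "rx": 0, "ry": 0, "rz": -0.15, "claw": 1}, {"x": 1.8, "y": -3.6, "z": 0, "rx": 0, "ry": 0, "rz": -0.15, "claw": 1}, {"x": 1.8, "y": -3.6, "z": 0, "rx": 0, "ry": 0, "rz": -0.15, "claw": 1}, {"x": 1.8, "y": -3.6, "z": -1, "rx": 0, "ry": 0, "rz": -0.1, "claw": 1}, {"x": 2.3, "y": -3.6, "z": -1.2, "rx": 0, "ry": 0, "rz": -0.1, "claw": 1}, {"x": 0, "y": 0, "z": 0, "rx": 0, "ry": 0, "rz": 0, "claw": 1}])

```text
clock: 5.05
tcp_pos: [0.5825, -0.3224, 0.1871]
eef_rot: [-3.136, -0.002, 2.193]
force: [-0.4, 0.0, 0.3]
finger_gap: 0.0158
```

Request:
arm_command(increments=[{"x": 0, "y": 0, "z": 0, "rx": 0, "ry": 0, "rz": 0, "claw": 1}, {"x": 0, "y": 0, "z": 0, "rx": 0, "ry": 0, "rz": 0, "claw": 1}, {"x": 0, "y": 0, "z": 0, "rx": 0, "ry": 0, "rz": 0, "claw": 1}])

```text
clock: 5.42
tcp_pos: [0.5844, -0.3178, 0.191]
eef_rot: [3.14, 0.0, 2.2]
force: [0.0, -0.4, 0.7]
finger_gap: 0.0158
```

```bash
python3 v.py wrist 3; python3 v.py scene 3 200 150 440 300 3.3;  python3 v.py side 3 225 150 425 330 4
```

```text
5.475 [ 0.5844 -0.3179  0.1909] [3.1405 0.0002 2.1997] [ 1.3114 -0.353  -0.566 ] 0.01587943374860381 q7 1.3311566098057666
5.525 [ 0.5845 -0.318   0.1909] [3.1406 0.0003 2.1996] [-0.4627 -0.053   0.2194] 0.015953913042295032 q7 1.331138836614721
5.575 [ 0.5845 -0.3182  0.1908] [3.1408 0.0002 2.1995] [ 0.1142  0.0165 -0.3071] 0.0162890808211141 q7 1.3311785736152846
```

View pics/wrist3.png

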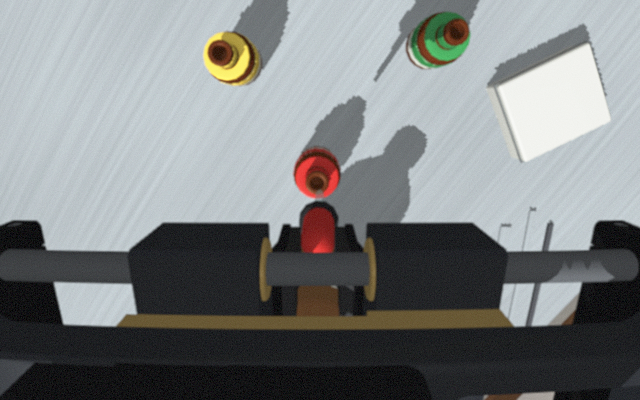

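View pics/side3.png

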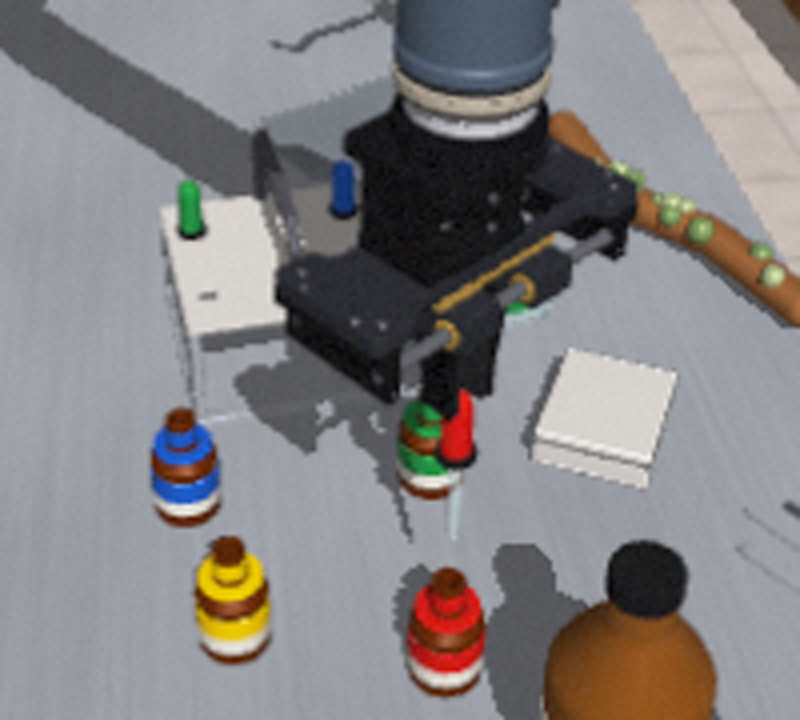

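View pics/scene3.png

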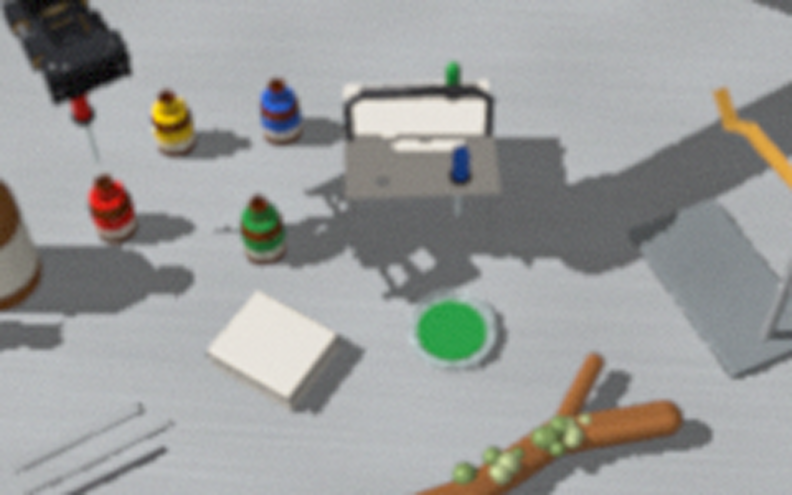

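Run:
```python
from h import *
np.set_printoptions(precision=4,suppress=True)
W=load("wrist",3); crop(W,280,140,360,220,7.5,"pics/w3c.png")
t=W["s"]["tcp_pos"]
print("tip pred",P(W,[t[0],t[1],t[2]-.0764]),"mouth at tcp xy",P(W,[t[0],t[1],.082]))
```

```text
tip pred [[316.4428 189.9312]] mouth at tcp xy [[316.4505 180.8452]]
```

View pics/w3c.png

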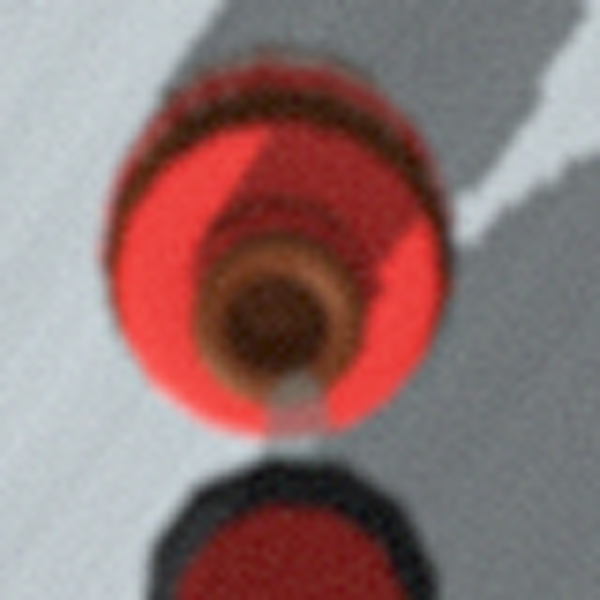

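```bash
cat >> h.py <<'E'
def off(c,tip,mouth,dz,zr=.082):
    t=c["s"]["tcp_pos"]; a=onz(c,tip,t[2]-dz); b=onz(c,mouth,zr)
    print("tip",a,"mouth",b,"move cm",(b-a)[:2]*100,"tip-tcp",(a-t)[:2])
E
python3 - <<'E'
from h import *
np.set_printoptions(precision=4,suppress=True)
off(load("wrist",3),(319.6,190.4),(316.8,182.0),.0764)
E
```

```text
tip [ 0.5867 -0.3168  0.1145] mouth [ 0.5853 -0.3186  0.082 ] move cm [-0.1372 -0.1808] tip-tcp [0.0022 0.0012]
```

Request:
arm_command(increments=[{"x": -0.14, "y": -0.18, "z": -1, "rx": 0, "ry": 0, "rz": 0, "claw": 1}, {"x": 0, "y": 0, "z": -1.2, "rx": 0, "ry": 0, "rz": 0, "claw": 1}, {"x": 0, "y": 0, "z": 0, "rx": 0, "ry": 0, "rz": 0, "claw": 1}, {"x": 0, "y": 0, "z": 0, "rx": 0, "ry": 0, "rz": 0, "claw": 1}, {"x": 0, "y": 0, "z": 0, "rx": 0, "ry": 0, "rz": 0, "claw": 1}])

```text
clock: 6.2
tcp_pos: [0.5833, -0.3206, 0.1687]
eef_rot: [3.141, 0.001, 2.199]
force: [0.2, 0.8, 1.1]
finger_gap: 0.0161
```

```bash
python3 v.py wrist 4 280 140 360 220 7.5
```

```text
6.25 [ 0.5833 -0.3206  0.1687] [3.1412 0.0006 2.1988] [ 0.1044 -0.2842 -0.2563] 0.016159857012527912 q7 1.3450710782974393
```

View pics/wrist4.png

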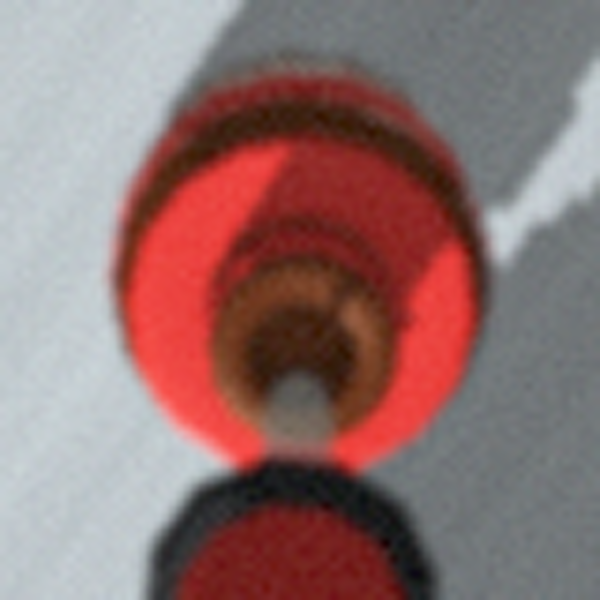

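Run:
```python
from h import *
np.set_printoptions(precision=4,suppress=True)
off(load("wrist",4),(319.7,190.5),(320.2,186.6),.0764)
```

```text
tip [ 0.5856 -0.3197  0.0923] mouth [ 0.5856 -0.3188  0.082 ] move cm [0.0014 0.0808] tip-tcp [0.0023 0.0009]
```

Request:
arm_command(increments=[{"x": 0, "y": 0.06, "z": -1, "rx": 0, "ry": 0, "rz": 0, "claw": 1}, {"x": 0, "y": 0, "z": -1, "rx": 0, "ry": 0, "rz": 0, "claw": 1}, {"x": 0, "y": 0, "z": -1, "rx": 0, "ry": 0, "rz": 0, "claw": 1}, {"x": 0, "y": 0, "z": -1, "rx": 0, "ry": 0, "rz": 0, "claw": 1}, {"x": 0, "y": 0, "z": -1, "rx": 0, "ry": 0, "rz": 0, "claw": 1}, {"x": 0, "y": 0, "z": -0.8, "rx": 0, "ry": 0, "rz": 0, "claw": 1}, {"x": 0, "y": 0, "z": 0, "rx": 0, "ry": 0, "rz": 0, "claw": 1}, {"x": 0, "y": 0, "z": 0, "rx": 0, "ry": 0, "rz": 0, "claw": 1}])

```text
clock: 7.25
tcp_pos: [0.5832, -0.3201, 0.1107]
eef_rot: [3.141, 0.001, 2.199]
force: [0.1, 0.0, 0.0]
finger_gap: 0.0165
```

```bash
python3 v.py wrist 5 280 140 360 240 6; python3 v.py side 5 285 220 385 320 5
```

```text
7.3 [ 0.5833 -0.3201  0.1108] [3.1412 0.0008 2.1988] [ 0.0524  0.5875 -0.5063] 0.016070259754309427 q7 1.3746874723167581
7.35 [ 0.5833 -0.3201  0.1109] [3.141  0.0009 2.1987] [0.1379 0.3787 0.0319] 0.01591324649506318 q7 1.3746434076432512
```

View pics/wrist5.png

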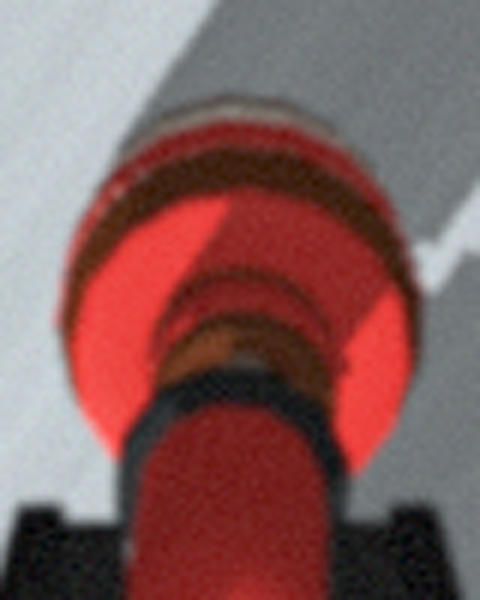

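View pics/side5.png

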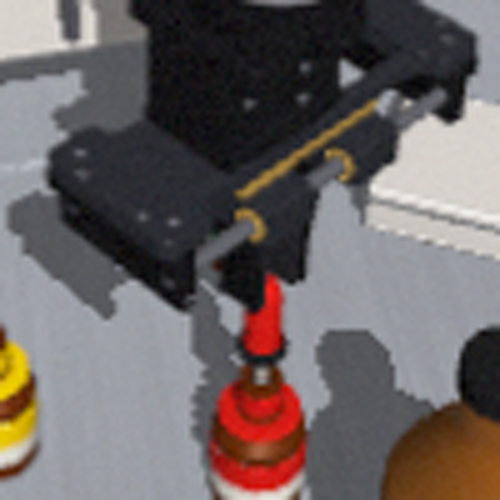

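Request:
arm_command(increments=[{"x": 0.08, "y": 0.06, "z": 0, "rx": 0, "ry": 0, "rz": 0, "claw": 1}, {"x": 0, "y": 0, "z": -0.5, "rx": 0, "ry": 0, "rz": 0, "claw": 1}, {"x": 0, "y": 0, "z": -0.4, "rx": 0, "ry": 0, "rz": 0, "claw": 1}, {"x": 0, "y": 0, "z": -0.2, "rx": 0, "ry": 0, "rz": 0, "claw": 1}, {"x": 0, "y": 0, "z": 0, "rx": 0, "ry": 0, "rz": 0, "claw": 1}])

```text
clock: 7.98
tcp_pos: [0.5837, -0.3192, 0.0991]
eef_rot: [-3.141, -0.0, 2.199]
force: [-0.2, 0.6, -0.6]
finger_gap: 0.0159
```

No force; the plug is already inside. Push until contact.

Request:
arm_command(increments=[{"x": 0, "y": 0, "z": -0.4, "rx": 0, "ry": 0, "rz": 0, "claw": 1}, {"x": 0, "y": 0, "z": -0.3, "rx": 0, "ry": 0, "rz": 0, "claw": 1}, {"x": 0, "y": 0, "z": -0.1, "rx": 0, "ry": 0, "rz": 0, "claw": 1}, {"x": 0, "y": 0, "z": 0, "rx": 0, "ry": 0, "rz": 0, "claw": 1}])

```text
clock: 8.48
tcp_pos: [0.5844, -0.3196, 0.0924]
eef_rot: [3.141, 0.001, 2.199]
force: [-0.4, 1.6, 5.1]
finger_gap: 0.0162
```

Request:
arm_command(increments=[{"x": 0, "y": 0, "z": 0, "rx": 0, "ry": 0, "rz": 0, "claw": 0.45}, {"x": 0, "y": 0, "z": 0, "rx": 0, "ry": 0, "rz": 0, "claw": 0.45}, {"x": 0, "y": 0, "z": 2, "rx": 0, "ry": 0, "rz": 0, "claw": 0.45}, {"x": 0, "y": 0, "z": 5, "rx": 0, "ry": 0, "rz": 0, "claw": 0.45}, {"x": -1.4, "y": 3, "z": 4, "rx": 0, "ry": 0, "rz": 0.14, "claw": 0.45}, {"x": -1.8, "y": 4.8, "z": 3, "rx": 0, "ry": 0, "rz": 0.14, "claw": 0.45}, {"x": -1.8, "y": 4.8, "z": 0, "rx": 0, "ry": 0, "rz": 0.14, "claw": 0.45}, {"x": -1.8, "y": 4.8, "z": 0, "rx": 0, "ry": 0, "rz": 0.14, "claw": 0.45}, {"x": -1.8, "y": 4.8, "z": 0, "rx": 0, "ry": 0, "rz": 0.14, "claw": 0.45}, {"x": -1.8, "y": 4.8, "z": 0, "rx": 0, "ry": 0, "rz": 0.14, "claw": 0.45}, {"x": -1.8, "y": 4.8, "z": 0, "rx": 0, "ry": 0, "rz": 0.14, "claw": 0.45}, {"x": -1.6, "y": 4.5, "z": 0, "rx": 0, "ry": 0, "rz": 0.07, "claw": 0.45}])

```text
clock: 9.98
tcp_pos: [0.4453, 0.045, 0.2327]
eef_rot: [3.141, 0.002, -3.032]
force: [0.2, -0.4, 0.6]
finger_gap: 0.0478
```

Request:
arm_command(increments=[{"x": 0, "y": 0, "z": 0, "rx": 0, "ry": 0, "rz": 0, "claw": 0.45}, {"x": 0, "y": 0, "z": 0, "rx": 0, "ry": 0, "rz": 0, "claw": 0.45}, {"x": 0, "y": 0, "z": 0, "rx": 0, "ry": 0, "rz": 0, "claw": 0.45}])

```text
clock: 10.35
tcp_pos: [0.4463, 0.0423, 0.2318]
eef_rot: [-3.141, 0.001, -3.038]
force: [0.0, 0.8, 0.2]
finger_gap: 0.0481
```

```bash
python3 v.py wrist 6;python3 v.py scene 6 200 150 440 300 3.3;  python3 - <<'E'
from h import *
print(bulbfit(load("wrist",6),"green",(320,180),.098,60))
E
```

```text
10.4 [0.4463 0.0424 0.2316] [-3.1414  0.0003 -3.0374] [ 0.0902  1.011  -0.5548] 0.047328501513137236 q7 1.505146345022639
10.45 [0.4462 0.0426 0.2315] [-3.1414  0.0001 -3.037 ] [0.6437 0.2972 0.5057] 0.04797310899116732 q7 1.505142342624577Traceback (most recent call last):
  File "<stdin>", line 2, in <module>
  File "h.py", line 31, in bulbfit
    k=max(k,key=lambda i:st[i,4]); uv=ce[k]
ValueError: max() iterable argument is empty
```

View pics/wrist6.png

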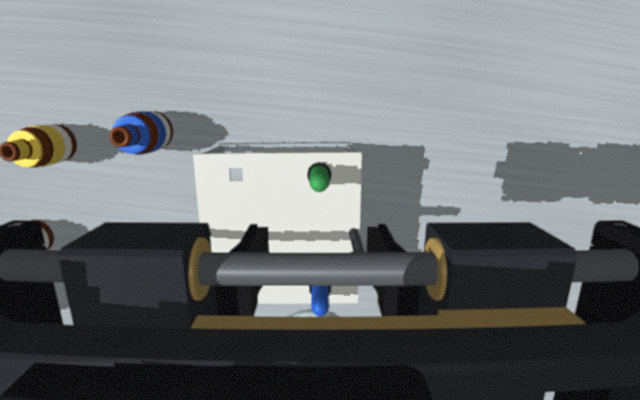

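View pics/scene6.png

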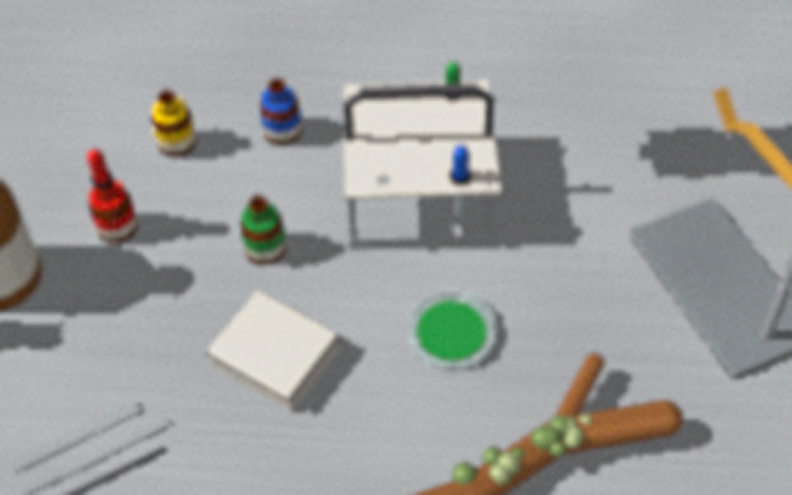

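Red is home. Fix the green threshold.

```bash
sed -i 's/(s>150)&(v>60)/(s>110)\&(v>35)/; s/(h>50)&(h<80)/(h>45)\&(h<85)/' h.py
python3 - <<'E'
from h import *
print(bulbfit(load("wrist",6),"green",(320,178),.098,40))
print(bulbfit(load("wrist",1),"red",(320,178),.098,40))
E
```

```text
(array([0.44469139, 0.04300082]), array([318.76732673, 177.4950495 ]), np.int32(404), 460.7930576906074)
(array([ 0.45361054, -0.03654107]), array([319.74821853, 173.18289786]), np.int32(421), 436.78517262334935)
```

Request:
arm_command(increments=[{"x": -0.15, "y": 0.05, "z": -4, "rx": 0, "ry": 0, "rz": 0, "claw": 0.45}, {"x": 0, "y": 0, "z": -4, "rx": 0, "ry": 0, "rz": 0, "claw": 0.45}, {"x": 0, "y": 0, "z": -2.5, "rx": 0, "ry": 0, "rz": 0, "claw": 0.45}, {"x": 0, "y": 0, "z": -1.5, "rx": 0, "ry": 0, "rz": 0, "claw": 0.45}, {"x": 0, "y": 0, "z": -0.85, "rx": 0, "ry": 0, "rz": 0, "claw": 0.45}, {"x": 0, "y": 0, "z": 0, "rx": 0, "ry": 0, "rz": 0, "claw": 0.45}, {"x": 0, "y": 0, "z": 0, "rx": 0, "ry": 0, "rz": 0, "claw": 0.45}, {"x": 0, "y": 0, "z": 0, "rx": 0, "ry": 0, "rz": 0, "claw": 1}, {"x": 0, "y": 0, "z": 0, "rx": 0, "ry": 0, "rz": 0, "claw": 1}, {"x": 0, "y": 0, "z": 0, "rx": 0, "ry": 0, "rz": 0, "claw": 1}, {"x": 0, "y": 0, "z": 0, "rx": 0, "ry": 0, "rz": 0, "claw": 1}, {"x": 0, "y": 0, "z": 0, "rx": 0, "ry": 0, "rz": 0, "claw": 1}])

```text
clock: 11.95
tcp_pos: [0.4444, 0.0443, 0.1029]
eef_rot: [3.142, 0.0, -3.034]
force: [1.2, 0.2, 0.6]
finger_gap: 0.0159
```

Request:
arm_command(increments=[{"x": 0, "y": 0, "z": 3, "rx": 0, "ry": 0, "rz": 0, "claw": 1}, {"x": 0, "y": 0, "z": 4, "rx": 0, "ry": 0, "rz": 0, "claw": 1}, {"x": 0, "y": 0, "z": 4, "rx": 0, "ry": 0, "rz": 0, "claw": 1}, {"x": 0, "y": -4, "z": 0, "rx": 0, "ry": 0, "rz": 0, "claw": 1}, {"x": 0, "y": -4.4, "z": 0, "rx": 0, "ry": 0, "rz": 0, "claw": 1}, {"x": 0, "y": -4, "z": 0, "rx": 0, "ry": 0, "rz": 0, "claw": 1}, {"x": 3.95, "y": -1.75, "z": 0, "rx": 0, "ry": 0, "rz": 0, "claw": 1}, {"x": 3.95, "y": -1.75, "z": 0, "rx": 0, "ry": 0, "rz": 0, "claw": 1}, {"x": 3.95, "y": -1.75, "z": -1, "rx": 0, "ry": 0, "rz": 0, "claw": 1}, {"x": 3.95, "y": -1.75, "z": -1.5, "rx": 0, "ry": 0, "rz": 0, "claw": 1}, {"x": 0, "y": 0, "z": 0, "rx": 0, "ry": 0, "rz": 0, "claw": 1}, {"x": 0, "y": 0, "z": 0, "rx": 0, "ry": 0, "rz": 0, "claw": 1}])

```text
clock: 13.45
tcp_pos: [0.6015, -0.1496, 0.1874]
eef_rot: [3.141, -0.002, -3.035]
force: [-0.4, 0.0, -0.1]
finger_gap: 0.0159
```

Request:
arm_command(increments=[{"x": 0, "y": 0, "z": 0, "rx": 0, "ry": 0, "rz": 0, "claw": 1}, {"x": 0, "y": 0, "z": 0, "rx": 0, "ry": 0, "rz": 0, "claw": 1}])

```text
clock: 13.7
tcp_pos: [0.602, -0.1493, 0.1887]
eef_rot: [3.141, 0.001, -3.034]
force: [-0.5, 0.3, 0.0]
finger_gap: 0.0159
```

```bash
python3 v.py wrist 7 280 140 360 220 7.5; python3 v.py scene 7 200 150 440 300 3.3
```

```text
13.75 [ 0.6021 -0.1493  0.1887] [ 3.1412  0.0011 -3.0339] [ 0.6136 -0.0899 -0.5332] 0.015881348014885843 q7 2.0368621749599427
13.8 [ 0.6021 -0.1494  0.1886] [ 3.1413  0.0011 -3.034 ] [ 0.2485  0.4568 -0.5561] 0.01571203044799974 q7 2.0368524028537833
```

View pics/wrist7.png

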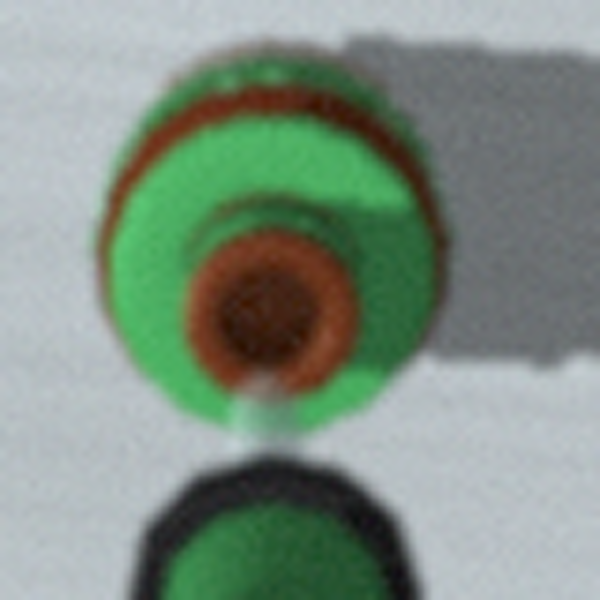

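View pics/scene7.png

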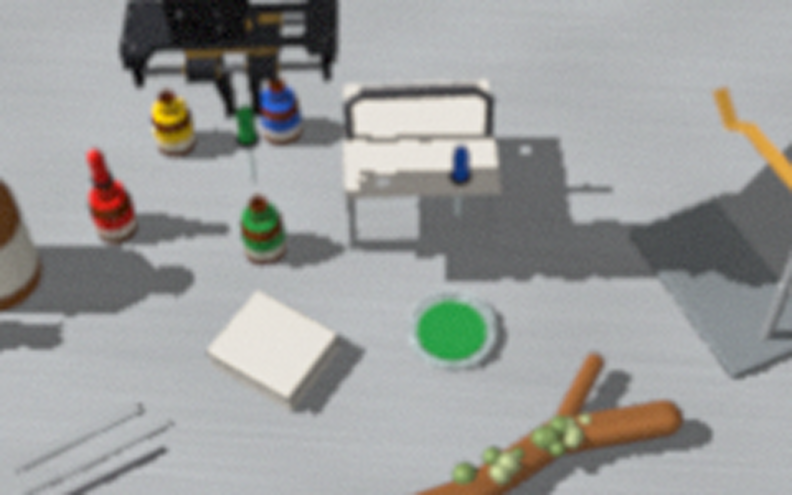

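Run:
```python
from h import *
np.set_printoptions(precision=4,suppress=True)
off(load("wrist",7),(315.3,190.4),(315.8,181.7),.0769)
```

```text
tip [ 0.6029 -0.1511  0.1118] mouth [ 0.6027 -0.1509  0.082 ] move cm [-0.0251  0.0239] tip-tcp [ 0.0009 -0.0018]
```

Request:
arm_command(increments=[{"x": 0, "y": 0.02, "z": -1, "rx": 0, "ry": 0, "rz": 0, "claw": 1}, {"x": 0, "y": 0, "z": -1, "rx": 0, "ry": 0, "rz": 0, "claw": 1}, {"x": 0, "y": 0, "z": 0, "rx": 0, "ry": 0, "rz": 0, "claw": 1}, {"x": 0, "y": 0, "z": 0, "rx": 0, "ry": 0, "rz": 0, "claw": 1}, {"x": 0, "y": 0, "z": 0, "rx": 0, "ry": 0, "rz": 0, "claw": 1}])

```text
clock: 14.42
tcp_pos: [0.6025, -0.1497, 0.1681]
eef_rot: [-3.141, 0.0, -3.034]
force: [-0.0, -0.3, 2.0]
finger_gap: 0.0161
```

```bash
python3 v.py wrist 8 280 140 360 220 7.5
```

```text
14.475 [ 0.6026 -0.1497  0.1682] [-3.1414  0.0006 -3.0344] [-0.4873  0.029  -0.7276] 0.01607769350843653 q7 2.04551637664007
```

View pics/wrist8.png

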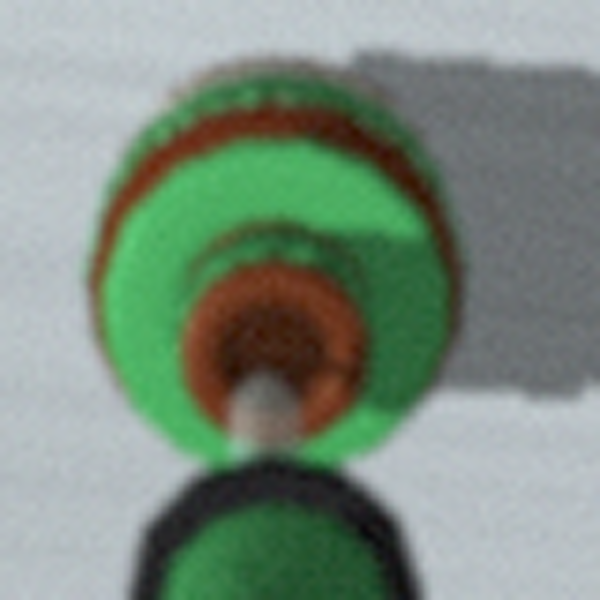

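Run:
```python
from h import *
np.set_printoptions(precision=4,suppress=True)
off(load("wrist",8),(315.5,190.4),(316.6,186.9),.0769)
```

```text
tip [ 0.6034 -0.1514  0.0913] mouth [ 0.6028 -0.1506  0.082 ] move cm [-0.0661  0.0773] tip-tcp [ 0.0009 -0.0017]
```

Request:
arm_command(increments=[{"x": -0.05, "y": 0.06, "z": -1, "rx": 0, "ry": 0, "rz": 0, "claw": 1}, {"x": 0, "y": 0, "z": -1, "rx": 0, "ry": 0, "rz": 0, "claw": 1}, {"x": 0, "y": 0, "z": -1, "rx": 0, "ry": 0, "rz": 0, "claw": 1}, {"x": 0, "y": 0, "z": -1, "rx": 0, "ry": 0, "rz": 0, "claw": 1}, {"x": 0, "y": 0, "z": -1, "rx": 0, "ry": 0, "rz": 0, "claw": 1}, {"x": 0, "y": 0, "z": -0.8, "rx": 0, "ry": 0, "rz": 0, "claw": 1}, {"x": 0, "y": 0, "z": 0, "rx": 0, "ry": 0, "rz": 0, "claw": 1}, {"x": 0, "y": 0, "z": 0, "rx": 0, "ry": 0, "rz": 0, "claw": 1}])

```text
clock: 15.48
tcp_pos: [0.6021, -0.1491, 0.1102]
eef_rot: [-3.141, 0.001, -3.034]
force: [-0.0, -0.3, 0.5]
finger_gap: 0.0159
```

```bash
python3 v.py wrist 9 280 140 360 240 6
```

```text
15.525 [ 0.6021 -0.1491  0.1103] [-3.1414  0.0008 -3.0344] [ 0.643  -1.1659 -0.8869] 0.01592679580013494 q7 2.0733941003430325
```

View pics/wrist9.png

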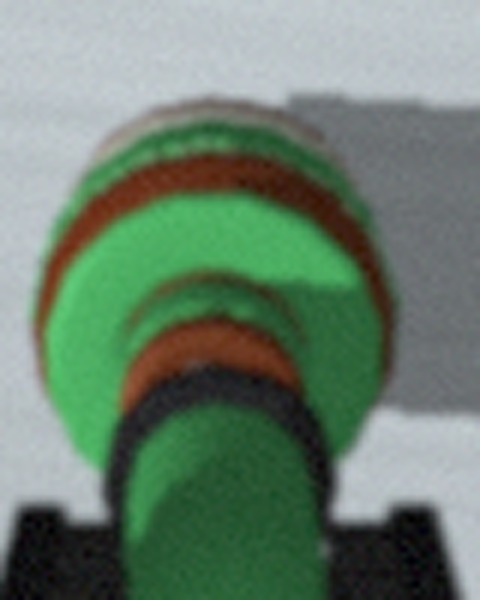

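Request:
arm_command(increments=[{"x": 0, "y": -0.04, "z": 0, "rx": 0, "ry": 0, "rz": 0, "claw": 1}, {"x": 0, "y": 0, "z": -0.5, "rx": 0, "ry": 0, "rz": 0, "claw": 1}, {"x": 0, "y": 0, "z": -0.4, "rx": 0, "ry": 0, "rz": 0, "claw": 1}, {"x": 0, "y": 0, "z": -0.2, "rx": 0, "ry": 0, "rz": 0, "claw": 1}, {"x": 0, "y": 0, "z": 0, "rx": 0, "ry": 0, "rz": 0, "claw": 1}])

```text
clock: 16.15
tcp_pos: [0.6017, -0.1493, 0.0986]
eef_rot: [3.141, -0.001, -3.034]
force: [0.7, 0.6, 0.4]
finger_gap: 0.0159
```

Request:
arm_command(increments=[{"x": 0, "y": 0, "z": -0.4, "rx": 0, "ry": 0, "rz": 0, "claw": 1}, {"x": 0, "y": 0, "z": -0.3, "rx": 0, "ry": 0, "rz": 0, "claw": 1}, {"x": 0, "y": 0, "z": -0.1, "rx": 0, "ry": 0, "rz": 0, "claw": 1}, {"x": 0, "y": 0, "z": 0, "rx": 0, "ry": 0, "rz": 0, "claw": 1}])

```text
clock: 16.65
tcp_pos: [0.603, -0.1497, 0.0927]
eef_rot: [-3.141, 0.003, -3.035]
force: [-0.3, 0.9, 7.9]
finger_gap: 0.0157
```

Request:
arm_command(increments=[{"x": 0, "y": 0, "z": 0, "rx": 0, "ry": 0, "rz": 0, "claw": 0.45}, {"x": 0, "y": 0, "z": 0, "rx": 0, "ry": 0, "rz": 0, "claw": 0.45}, {"x": 0, "y": 0, "z": 2, "rx": 0, "ry": 0, "rz": 0, "claw": 0.45}, {"x": 0, "y": 0, "z": 5, "rx": 0, "ry": 0, "rz": 0, "claw": 0.45}, {"x": 0, "y": 2, "z": 5, "rx": 0, "ry": 0, "rz": 0, "claw": 0.45}, {"x": -1, "y": 4.6, "z": 2, "rx": 0, "ry": 0, "rz": 0, "claw": 0.45}, {"x": -1, "y": 5, "z": 0, "rx": 0, "ry": 0, "rz": 0, "claw": 0.45}, {"x": -1, "y": 5, "z": 0, "rx": 0, "ry": 0, "rz": 0, "claw": 0.45}, {"x": -0.9, "y": 4, "z": 0, "rx": 0, "ry": 0, "rz": 0, "claw": 0.45}, {"x": 0, "y": 0, "z": 0, "rx": 0, "ry": 0, "rz": 0, "claw": 0.45}, {"x": 0, "y": 0, "z": 0, "rx": 0, "ry": 0, "rz": 0, "claw": 0.45}, {"x": 0, "y": 0, "z": 0, "rx": 0, "ry": 0, "rz": 0, "claw": 0.45}])

```text
clock: 18.15
tcp_pos: [0.563, 0.0549, 0.2308]
eef_rot: [-3.141, -0.0, -3.037]
force: [0.1, -0.2, 0.4]
finger_gap: 0.0476
```

```bash
python3 v.py wrist 10;python3 v.py scene 10 200 150 440 300 3.3;  python3 - <<'E'
from h import *
print(bulbfit(load("wrist",10),"blue",(320,178),.098,40))
E
```

```text
18.2 [0.563  0.055  0.2308] [-3.1411 -0.0002 -3.0371] [ 0.3091  0.7466 -0.3603] 0.04759586246673269 q7 1.6184192241745132
18.25 [0.563  0.0552 0.2308] [-3.1412 -0.0001 -3.0368] [-0.3204  0.1581 -0.3055] 0.04767758268057381 q7 1.6183678645952568
(array([0.5638712 , 0.05638437]), array([319.43119266, 180.64678899]), np.int32(436), 466.6907587428577)
```

View pics/wrist10.png

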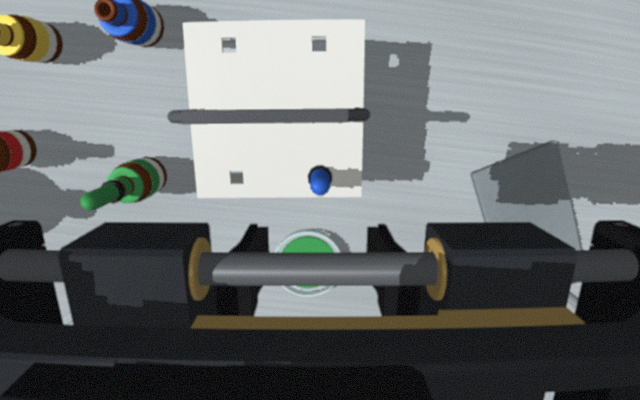

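View pics/scene10.png

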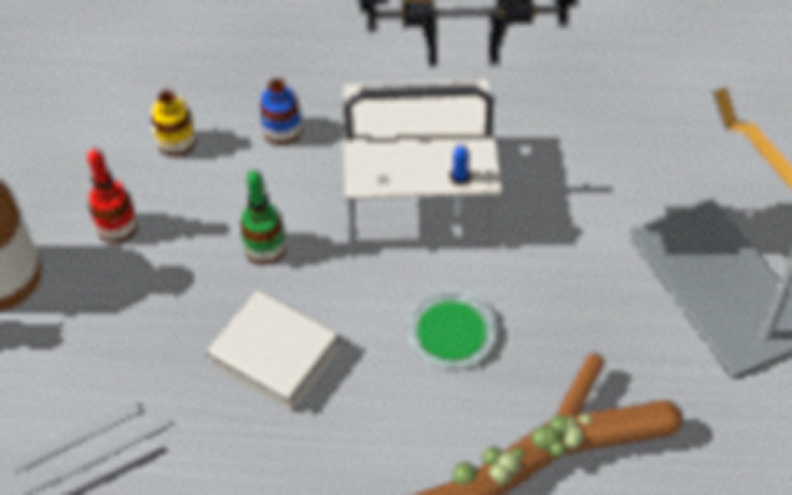

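Request:
arm_command(increments=[{"x": 0.08, "y": 0.1, "z": -4, "rx": 0, "ry": 0, "rz": 0, "claw": 0.45}, {"x": 0, "y": 0, "z": -4, "rx": 0, "ry": 0, "rz": 0, "claw": 0.45}, {"x": 0, "y": 0, "z": -2.5, "rx": 0, "ry": 0, "rz": 0, "claw": 0.45}, {"x": 0, "y": 0, "z": -1.5, "rx": 0, "ry": 0, "rz": 0, "claw": 0.45}, {"x": 0, "y": 0, "z": -0.8, "rx": 0, "ry": 0, "rz": 0, "claw": 0.45}, {"x": 0, "y": 0, "z": 0, "rx": 0, "ry": 0, "rz": 0, "claw": 0.45}, {"x": 0, "y": 0, "z": 0, "rx": 0, "ry": 0, "rz": 0, "claw": 0.45}, {"x": 0, "y": 0, "z": 0, "rx": 0, "ry": 0, "rz": 0, "claw": 1}, {"x": 0, "y": 0, "z": 0, "rx": 0, "ry": 0, "rz": 0, "claw": 1}, {"x": 0, "y": 0, "z": 0, "rx": 0, "ry": 0, "rz": 0, "claw": 1}, {"x": 0, "y": 0, "z": 0, "rx": 0, "ry": 0, "rz": 0, "claw": 1}, {"x": 0, "y": 0, "z": 0, "rx": 0, "ry": 0, "rz": 0, "claw": 1}])

```text
clock: 19.75
tcp_pos: [0.5637, 0.0576, 0.1029]
eef_rot: [3.142, 0.0, -3.034]
force: [-0.5, 0.0, 0.9]
finger_gap: 0.016
```

Request:
arm_command(increments=[{"x": 0, "y": 0, "z": 3, "rx": 0, "ry": 0, "rz": 0, "claw": 1}, {"x": 0, "y": 0, "z": 4.5, "rx": 0, "ry": 0, "rz": 0, "claw": 1}, {"x": 0, "y": 0, "z": 5, "rx": 0, "ry": 0, "rz": 0, "claw": 1}, {"x": 0, "y": 0, "z": 4.5, "rx": 0, "ry": 0, "rz": 0, "claw": 1}, {"x": -2.6, "y": -4.2, "z": 0, "rx": 0, "ry": 0, "rz": 0, "claw": 1}, {"x": -2.7, "y": -4.2, "z": 0, "rx": 0, "ry": 0, "rz": 0, "claw": 1}, {"x": -2.7, "y": -4.2, "z": 0, "rx": 0, "ry": 0, "rz": 0, "claw": 1}, {"x": -2.7, "y": -4.2, "z": 0, "rx": 0, "ry": 0, "rz": 0, "claw": 1}, {"x": -2.6, "y": -4.3, "z": -2, "rx": 0, "ry": 0, "rz": 0, "claw": 1}, {"x": 0, "y": 0, "z": -4, "rx": 0, "ry": 0, "rz": 0, "claw": 1}, {"x": 0, "y": 0, "z": -2.3, "rx": 0, "ry": 0, "rz": 0, "claw": 1}, {"x": 0, "y": 0, "z": 0, "rx": 0, "ry": 0, "rz": 0, "claw": 1}])

```text
clock: 21.25
tcp_pos: [0.4291, -0.1531, 0.1886]
eef_rot: [3.141, -0.004, -3.035]
force: [-1.3, 0.0, 0.3]
finger_gap: 0.0157
```

Request:
arm_command(increments=[{"x": 0, "y": 0, "z": 0, "rx": 0, "ry": 0, "rz": 0, "claw": 1}, {"x": 0, "y": 0, "z": 0, "rx": 0, "ry": 0, "rz": 0, "claw": 1}, {"x": 0, "y": 0, "z": 0, "rx": 0, "ry": 0, "rz": 0, "claw": 1}])

```text
clock: 21.62
tcp_pos: [0.4311, -0.1534, 0.1906]
eef_rot: [-3.141, 0.001, -3.034]
force: [-0.2, 0.5, -1.2]
finger_gap: 0.0159
```

```bash
python3 v.py wrist 11 280 140 360 220 7.5; python3 v.py scene 11 200 150 440 300 3.3
```

```text
21.675 [ 0.431  -0.1533  0.1905] [-3.1415  0.0012 -3.0341] [-0.2295 -0.9274  0.2625] 0.01617267083055678 q7 2.0143042027281113
21.725 [ 0.4309 -0.1533  0.1903] [-3.1416  0.0009 -3.0342] [-0.1001 -0.8226  0.046 ] 0.01600062741551246 q7 2.0143243985570667
```

View pics/wrist11.png

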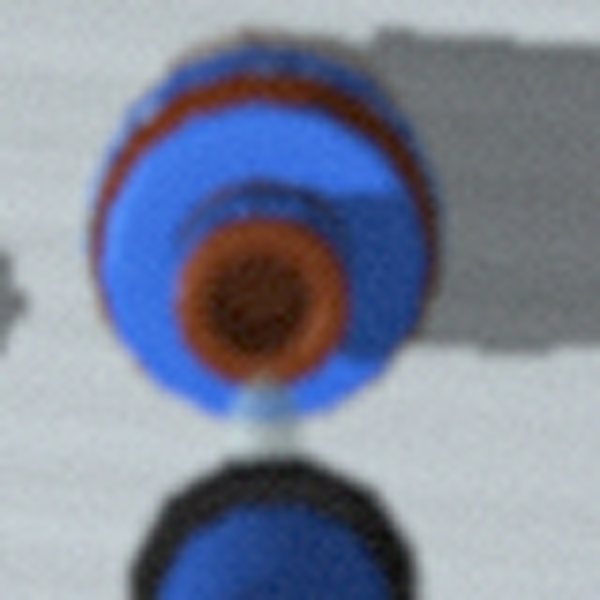

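View pics/scene11.png

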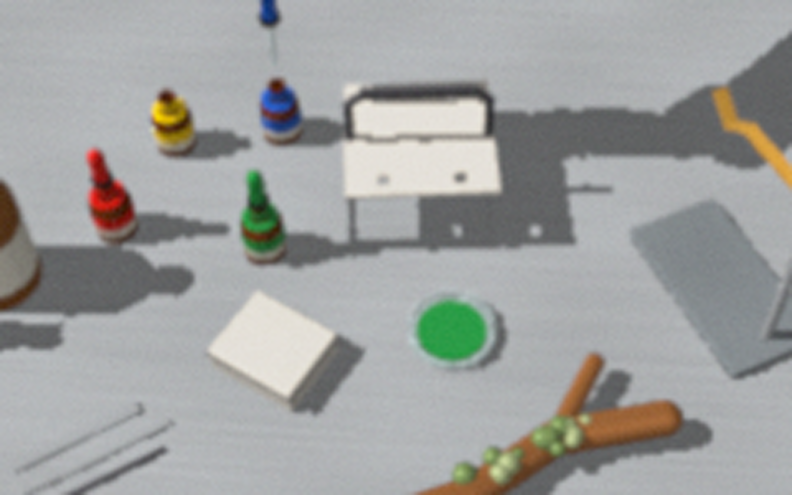

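Run:
```python
from h import *
np.set_printoptions(precision=4,suppress=True)
off(load("wrist",11),(315.5,190.4),(315.0,180.0),.0769)
```

```text
tip [ 0.4322 -0.155   0.1136] mouth [ 0.4309 -0.1558  0.082 ] move cm [-0.1252 -0.0756] tip-tcp [ 0.0011 -0.0017]
```

Request:
arm_command(increments=[{"x": -0.13, "y": -0.06, "z": -1, "rx": 0, "ry": 0, "rz": 0, "claw": 1}, {"x": 0, "y": 0, "z": -1.2, "rx": 0, "ry": 0, "rz": 0, "claw": 1}, {"x": 0, "y": 0, "z": 0, "rx": 0, "ry": 0, "rz": 0, "claw": 1}, {"x": 0, "y": 0, "z": 0, "rx": 0, "ry": 0, "rz": 0, "claw": 1}, {"x": 0, "y": 0, "z": 0, "rx": 0, "ry": 0, "rz": 0, "claw": 1}])

```text
clock: 22.35
tcp_pos: [0.4296, -0.1541, 0.1681]
eef_rot: [-3.141, 0.0, -3.034]
force: [0.2, -0.3, 0.1]
finger_gap: 0.0159
```

```bash
python3 v.py wrist 12 280 140 360 220 7.5
```

```text
22.4 [ 0.4296 -0.154   0.1681] [-3.1415  0.0006 -3.0343] [0.1134 0.5259 0.4704] 0.015646479025165024 q7 2.038925823708544
```

View pics/wrist12.png

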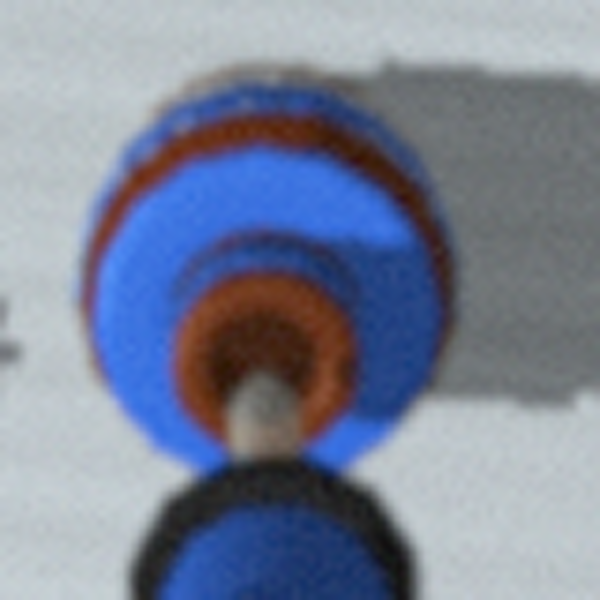

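Run:
```python
from h import *
np.set_printoptions(precision=4,suppress=True)
off(load("wrist",12),(315.3,190.4),(315.3,187.8),.0769)
```

```text
tip [ 0.4305 -0.1559  0.0912] mouth [ 0.4306 -0.1559  0.082 ] move cm [ 0.0166 -0.0041] tip-tcp [ 0.0009 -0.0019]
```

Request:
arm_command(increments=[{"x": 0.01, "y": 0, "z": -1, "rx": 0, "ry": 0, "rz": 0, "claw": 1}, {"x": 0, "y": 0, "z": -1, "rx": 0, "ry": 0, "rz": 0, "claw": 1}, {"x": 0, "y": 0, "z": -1, "rx": 0, "ry": 0, "rz": 0, "claw": 1}, {"x": 0, "y": 0, "z": -1, "rx": 0, "ry": 0, "rz": 0, "claw": 1}, {"x": 0, "y": 0, "z": -1, "rx": 0, "ry": 0, "rz": 0, "claw": 1}, {"x": 0, "y": 0, "z": -0.8, "rx": 0, "ry": 0, "rz": 0, "claw": 1}, {"x": 0, "y": 0, "z": 0, "rx": 0, "ry": 0, "rz": 0, "claw": 1}, {"x": 0, "y": 0, "z": 0, "rx": 0, "ry": 0, "rz": 0, "claw": 1}])

```text
clock: 23.4
tcp_pos: [0.4297, -0.1541, 0.1101]
eef_rot: [-3.141, 0.0, -3.034]
force: [-0.1, -0.5, -0.2]
finger_gap: 0.016
```

```bash
python3 v.py wrist 13 280 140 360 240 6
```

```text
23.45 [ 0.4297 -0.1541  0.1102] [-3.1415  0.0007 -3.0344] [-0.9961  0.3169 -1.2693] 0.015797403966527568 q7 2.1141504282058117
```

View pics/wrist13.png

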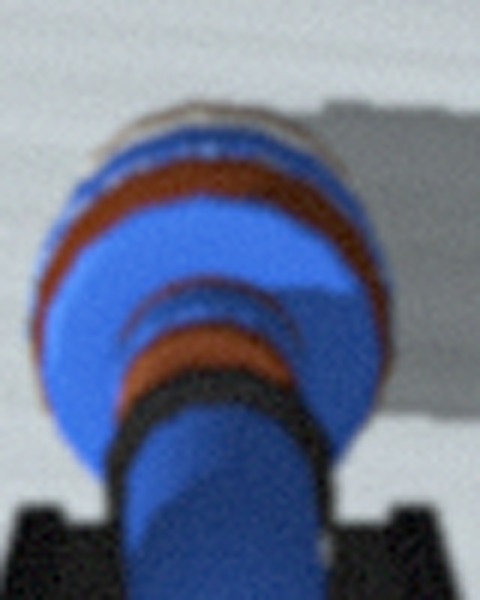

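Same picture as with green; apply the same small y shift and press.

Request:
arm_command(increments=[{"x": 0, "y": -0.04, "z": 0, "rx": 0, "ry": 0, "rz": 0, "claw": 1}, {"x": 0, "y": 0, "z": -0.5, "rx": 0, "ry": 0, "rz": 0, "claw": 1}, {"x": 0, "y": 0, "z": -0.4, "rx": 0, "ry": 0, "rz": 0, "claw": 1}, {"x": 0, "y": 0, "z": -0.2, "rx": 0, "ry": 0, "rz": 0, "claw": 1}, {"x": 0, "y": 0, "z": 0, "rx": 0, "ry": 0, "rz": 0, "claw": 1}])

```text
clock: 24.08
tcp_pos: [0.4292, -0.1543, 0.0986]
eef_rot: [3.141, -0.001, -3.034]
force: [-0.0, 0.5, -0.3]
finger_gap: 0.0159
```

Request:
arm_command(increments=[{"x": 0, "y": 0, "z": -0.4, "rx": 0, "ry": 0, "rz": 0, "claw": 1}, {"x": 0, "y": 0, "z": -0.3, "rx": 0, "ry": 0, "rz": 0, "claw": 1}, {"x": 0, "y": 0, "z": -0.1, "rx": 0, "ry": 0, "rz": 0, "claw": 1}, {"x": 0, "y": 0, "z": 0, "rx": 0, "ry": 0, "rz": 0, "claw": 1}])

```text
clock: 24.58
tcp_pos: [0.431, -0.1548, 0.0925]
eef_rot: [-3.141, 0.003, -3.035]
force: [-2.2, 0.6, 14.1]
finger_gap: 0.0162
```

Request:
arm_command(increments=[{"x": 0, "y": 0, "z": 0, "rx": 0, "ry": 0, "rz": 0, "claw": 0.45}, {"x": 0, "y": 0, "z": 0, "rx": 0, "ry": 0, "rz": 0, "claw": 0.45}, {"x": 0, "y": 0, "z": 2, "rx": 0, "ry": 0, "rz": 0, "claw": 0.45}, {"x": 0, "y": 0, "z": 5, "rx": 0, "ry": 0, "rz": -0.17, "claw": 0.45}, {"x": 0, "y": 0, "z": 5, "rx": 0, "ry": 0, "rz": -0.175, "claw": 0.45}, {"x": 0, "y": 0, "z": 3.8, "rx": 0, "ry": 0, "rz": -0.175, "claw": 0.45}, {"x": 1.4, "y": 2.2, "z": 0, "rx": 0, "ry": 0, "rz": -0.175, "claw": 0.45}, {"x": 1.4, "y": 2.2, "z": 0, "rx": 0, "ry": 0, "rz": -0.175, "claw": 0.45}, {"x": 1.4, "y": 2.3, "z": 0, "rx": 0, "ry": 0, "rz": -0.175, "claw": 0.45}, {"x": 1.4, "y": 2.3, "z": 0, "rx": 0, "ry": 0, "rz": -0.175, "claw": 0.45}, {"x": 1.4, "y": 2.3, "z": 0, "rx": 0, "ry": 0, "rz": -0.175, "claw": 0.45}, {"x": 1.2, "y": 2.3, "z": 0, "rx": 0, "ry": 0, "rz": -0.175, "claw": 0.45}])

```text
clock: 26.08
tcp_pos: [0.5115, -0.0175, 0.2483]
eef_rot: [-3.141, 0.0, 1.673]
force: [0.3, 0.1, -0.4]
finger_gap: 0.0482
```

Request:
arm_command(increments=[{"x": 0, "y": 0, "z": 0, "rx": 0, "ry": 0, "rz": 0, "claw": 0.45}, {"x": 0, "y": 0, "z": 0, "rx": 0, "ry": 0, "rz": 0, "claw": 0.45}, {"x": 0, "y": 0, "z": 0, "rx": 0, "ry": 0, "rz": 0, "claw": 0.45}])

```text
clock: 26.45
tcp_pos: [0.5109, -0.0196, 0.2489]
eef_rot: [-3.141, -0.0, 1.678]
force: [-0.2, -0.4, 0.0]
finger_gap: 0.048
```

```bash
python3 v.py wrist 14;python3 v.py scene 14 200 150 440 300 3.3;python3 v.py side 14 225 150 425 330 4;  python3 - <<'E'
from h import *
W=load("wrist",14)
r=np.array([.5094,.0109]);ex=np.array([np.cos(.108),np.sin(.108)]);ey=np.array([-ex[1],ex[0]])
for y in (-.056,0,.056): print(y,P(W,[*(r+y*ey),.165]).ravel())
E
```

```text
26.5 [ 0.511  -0.0195  0.2489] [ 3.1415 -0.0002  1.6778] [-0.1407 -0.1842 -0.6038] 0.0474881096450631 q7 0.17687327378906942
26.55 [ 0.5111 -0.0193  0.249 ] [ 3.1414 -0.0002  1.6778] [ 0.4198  0.1253 -0.4265] 0.04801174714662034 q7 0.17666534634854203
26.6 [ 0.5111 -0.0191  0.249 ] [ 3.1413 -0.0003  1.678 ] [ 0.4923  0.3239 -0.7716] 0.04775044821994922 q7 0.1764761725292956
-0.056 [318.47604273 218.13194528]
0 [318.51482656 150.26718221]
0.056 [318.55075468  75.92298268]
```

View pics/wrist14.png

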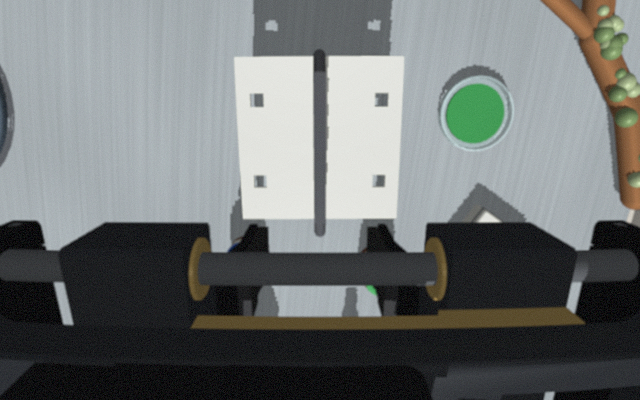

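View pics/scene14.png

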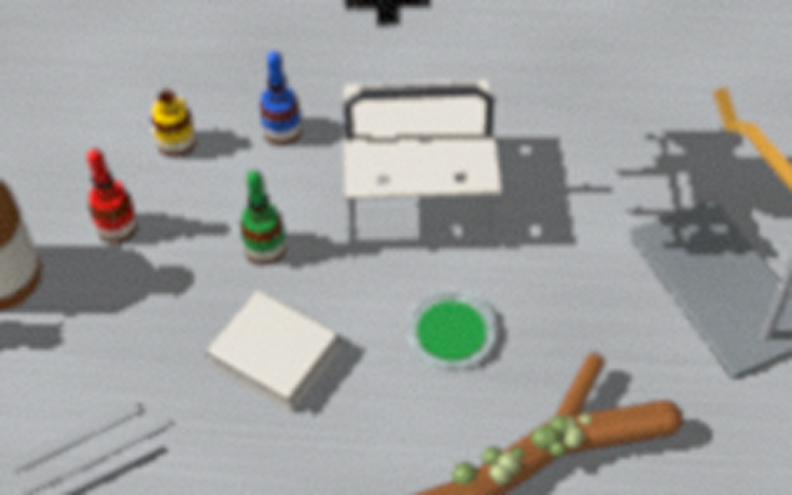

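View pics/side14.png

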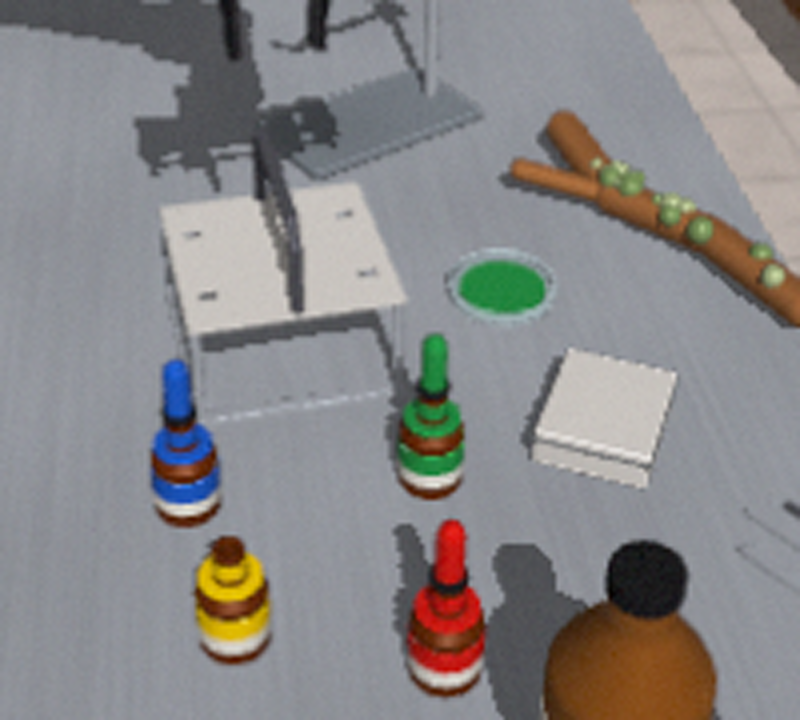

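Run:
```python
from h import *
np.set_printoptions(precision=4,suppress=True)
W=load("wrist",14)
hs=np.array([onz(W,p,.092)[:2] for p in((257,100),(382,100),(260,181),(379,181))])
print(hs,hs.mean(0)); 
d=hs[1]-hs[0]+hs[3]-hs[2]; print(np.arctan2(d[1],d[0]))
m=hs.mean(0);a=.108; ey=np.array([-np.sin(a),np.cos(a)]);print("grip",m-.03*ey)
S=load("scene",14); crop(S,380,165,480,275,5,"pics/x.png")
for p in ((319,100),(319,200)): print(onz(W,p,.165))
```

```text
[[ 0.4468  0.0431]
 [ 0.5662  0.0561]
 [ 0.4553 -0.0362]
 [ 0.5751 -0.0233]] [0.5109 0.0099]
0.10767913008074931
grip [ 0.5141 -0.0199]
[0.5056 0.0491 0.165 ]
[ 0.5142 -0.0293  0.165 ]
```

Request:
arm_command(increments=[{"x": 0.2, "y": 0, "z": -4, "rx": 0, "ry": 0, "rz": 0, "claw": 0.45}, {"x": 0, "y": 0, "z": -4, "rx": 0, "ry": 0, "rz": 0, "claw": 0.45}, {"x": 0, "y": 0, "z": -1.8, "rx": 0, "ry": 0, "rz": 0, "claw": 0.45}, {"x": 0, "y": 0, "z": -1, "rx": 0, "ry": 0, "rz": 0, "claw": 0.45}, {"x": 0, "y": 0, "z": 0, "rx": 0, "ry": 0, "rz": 0, "claw": 0.45}, {"x": 0, "y": 0, "z": 0, "rx": 0, "ry": 0, "rz": 0, "claw": 0.45}, {"x": 0, "y": 0, "z": 0, "rx": 0, "ry": 0, "rz": 0, "claw": 1}, {"x": 0, "y": 0, "z": 0, "rx": 0, "ry": 0, "rz": 0, "claw": 1}, {"x": 0, "y": 0, "z": 0, "rx": 0, "ry": 0, "rz": 0, "claw": 1}, {"x": 0, "y": 0, "z": 0, "rx": 0, "ry": 0, "rz": 0, "claw": 1}, {"x": 0, "y": 0, "z": 0, "rx": 0, "ry": 0, "rz": 0, "claw": 1}, {"x": 0, "y": 0, "z": 0, "rx": 0, "ry": 0, "rz": 0, "claw": 1}], squeeze=50)

```text
clock: 28.1
tcp_pos: [0.5134, -0.0183, 0.1408]
eef_rot: [3.142, -0.0, 1.679]
force: [-0.3, 1.0, -0.1]
finger_gap: 0.002
```

```bash
python3 v.py wrist 15
python3 - <<'E'
from h import *
np.set_printoptions(precision=4,suppress=True)
from plant import sense
print(sense()["force"],sense()["wrist_torque"])
E
```

```text
28.15 [ 0.5134 -0.0183  0.1408] [ 3.1416 -0.      1.6788] [ 0.3925 -0.2619  0.7185] 0.0010962535993318044 q7 0.27222928746610714
[ 0.3925 -0.2619  0.7185] [-0.0614  0.0348 -0.0318]
```

View pics/wrist15.png

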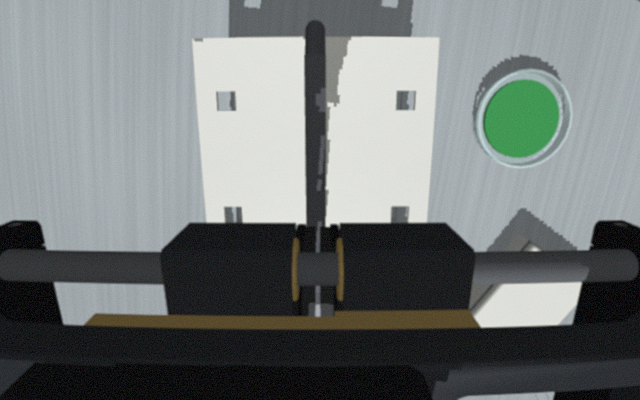

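```bash
python3 v.py side 15 245 150 345 250 6; python3 v.py scene 15 270 130 390 230 6
python3 - <<'E'
from h import *
W=load("wrist",15); crop(W,260,180,380,330,4,"pics/w15c.png")
E
```

```text
28.2 [ 0.5134 -0.0183  0.1408] [ 3.1416 -0.      1.6788] [-0.068  -0.3971  0.7243] 0.0007813740319867167 q7 0.2722234155948023
28.25 [ 0.5134 -0.0183  0.1408] [-3.1416 -0.      1.6788] [ 0.6766  1.0308 -0.9746] 0.0001538135535825931 q7 0.2722653536213429
```

View pics/side15.png

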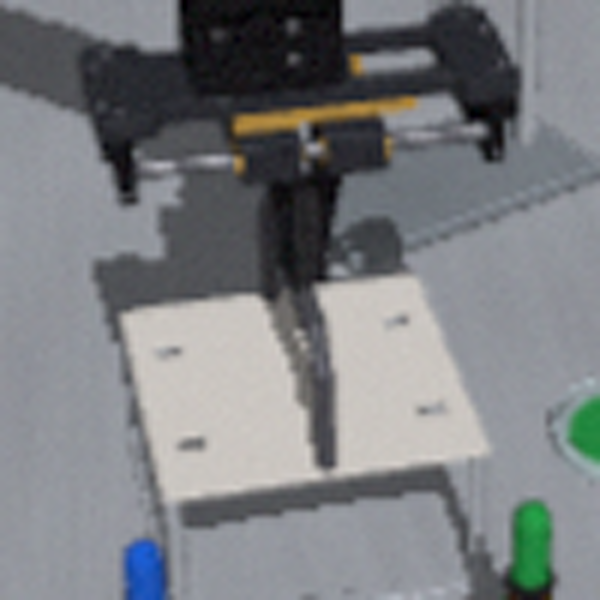

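View pics/scene15.png

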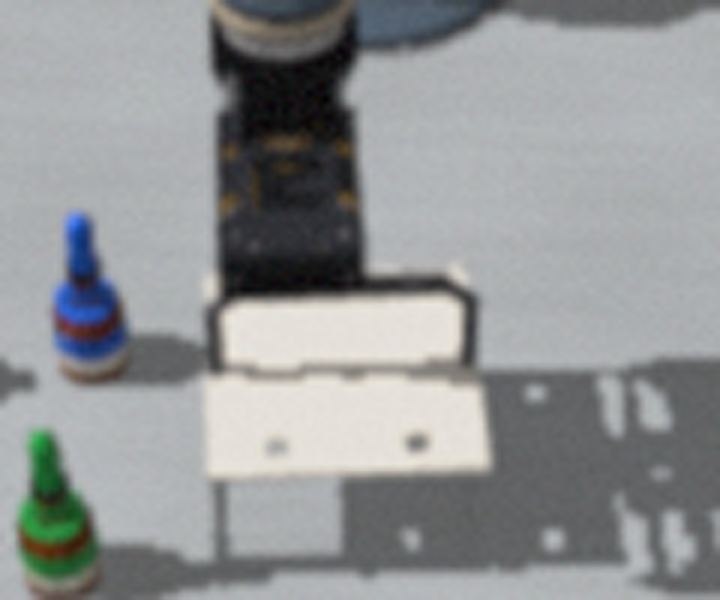

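View pics/w15c.png

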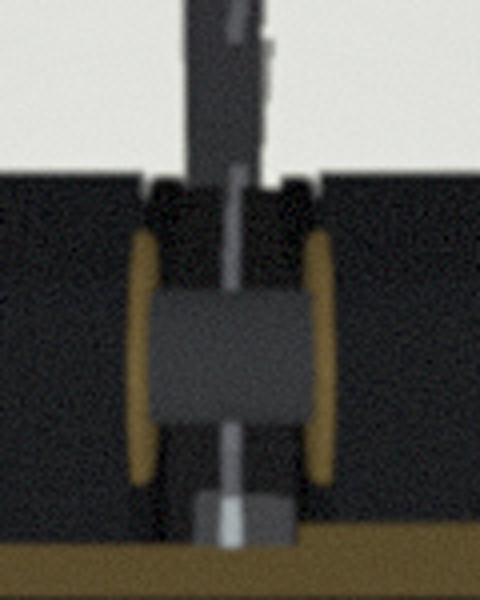

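Request:
arm_command(increments=[{"x": 0, "y": 0, "z": 0, "rx": 0, "ry": 0, "rz": 0, "claw": 1}, {"x": 0, "y": 0, "z": 0, "rx": 0, "ry": 0, "rz": 0, "claw": 1}, {"x": 0, "y": 0, "z": 0, "rx": 0, "ry": 0, "rz": 0, "claw": 1}], squeeze=15)

```text
clock: 28.62
tcp_pos: [0.5134, -0.0183, 0.1409]
eef_rot: [3.141, -0.0, 1.679]
force: [-0.1, 0.2, -0.1]
finger_gap: 0.0006
```

Request:
arm_command(increments=[{"x": 0, "y": 0, "z": 0, "rx": 0, "ry": 0, "rz": 0, "claw": 0.8}, {"x": 0, "y": 0, "z": 0, "rx": 0, "ry": 0, "rz": 0, "claw": 0.8}, {"x": 0, "y": 0, "z": 0, "rx": 0, "ry": 0, "rz": 0, "claw": 1}, {"x": 0, "y": 0, "z": 0, "rx": 0, "ry": 0, "rz": 0, "claw": 1}, {"x": 0, "y": 0, "z": 0, "rx": 0, "ry": 0, "rz": 0, "claw": 1}, {"x": 0, "y": 0, "z": 0, "rx": 0, "ry": 0, "rz": 0, "claw": 1}, {"x": 0, "y": 0, "z": 0, "rx": 0, "ry": 0, "rz": 0, "claw": 1}])

```text
clock: 29.5
tcp_pos: [0.5134, -0.0183, 0.1409]
eef_rot: [3.141, -0.0, 1.679]
force: [-0.0, 0.0, -0.3]
finger_gap: 0.0003
```

```bash
python3 v.py side 16 245 150 345 250 6; python3 v.py wrist 16
python3 - <<'E'
from h import *
np.set_printoptions(precision=4,suppress=True)
a=.1077;ex=np.array([np.cos(a),np.sin(a)]);ey=np.array([-ex[1],ex[0]]);r=np.array([.5100,.0105])
def ov(n,x0,y0,x1,y1,s,fn):
    c=load(n,16); im=cv2.resize(c["image"][y0:y1,x0:x1,::-1],None,fx=s,fy=s,interpolation=cv2.INTER_CUBIC)
    def pl(pts,col):
        q=P(c,pts); q=((q-[x0,y0]+.5)*s-.5).astype(int)
        cv2.polylines(im,[q.reshape(-1,1,2)],False,col,1)
    w=lambda x,y,z:[*(r+x*ex+y*ey),z]
    for dx in(-.005,.005):
      for dz in (-.005,.005): pl([w(dx,-.056,.16+dz),w(dx,.056,.16+dz)],(0,255,255))
    pl([w(-.08,-.08,.092),w(.08,-.08,.092),w(.08,.08,.092),w(-.08,.08,.092),w(-.08,-.08,.092)],(0,0,255))
    t=W["s"]["tcp_pos"]; pl([t,t+[0,0,.019]],(255,0,255))
    cv2.imwrite(fn,im)
W=load("wrist",16)
ov("side",245,150,345,250,6,"pics/o1.png"); ov("wrist",180,10,460,330,1.8,"pics/o2.png")
E
```

```text
29.55 [ 0.5134 -0.0183  0.1409] [ 3.1416 -0.0001  1.6788] [-0.0297  0.5728  0.0238] 0.0006882458845370082 q7 0.27222131587014625
29.6 [ 0.5134 -0.0183  0.1409] [ 3.1416 -0.0001  1.6788] [-0.4025 -0.1545  0.6536] 0.0006507807626561657 q7 0.27224159693935185
```

View pics/o1.png

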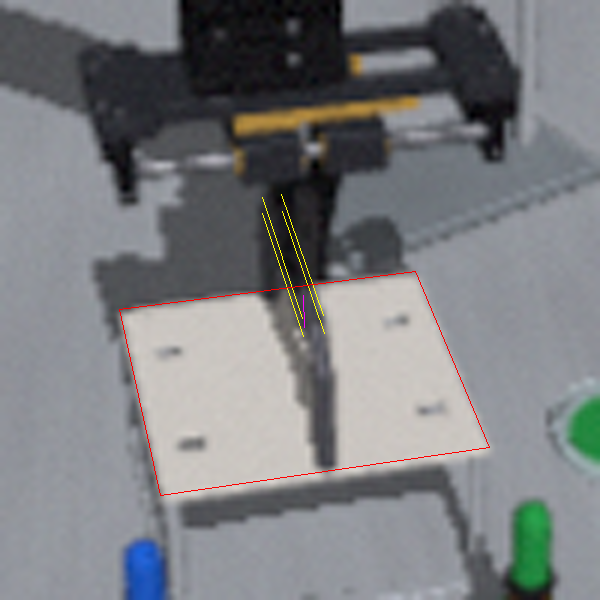

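View pics/o2.png

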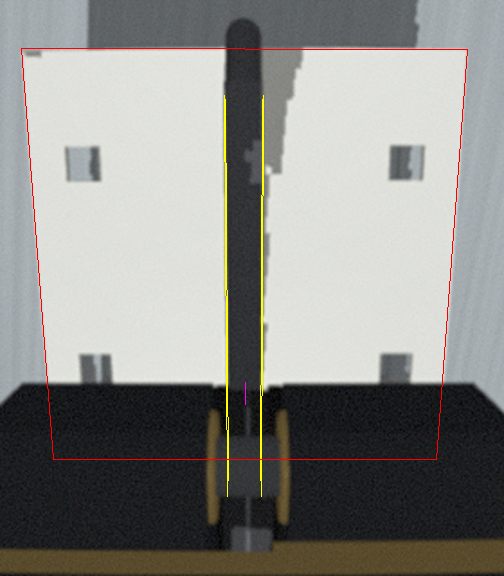

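Request:
arm_command(increments=[{"x": 0, "y": 0, "z": 0.3, "rx": 0, "ry": 0, "rz": 0, "claw": 1}, {"x": 0, "y": 0, "z": 0.3, "rx": 0, "ry": 0, "rz": 0, "claw": 1}, {"x": 0, "y": 0, "z": 0.4, "rx": 0, "ry": 0, "rz": 0, "claw": 1}, {"x": 0, "y": 0, "z": 0, "rx": 0, "ry": 0, "rz": 0, "claw": 1}, {"x": 0, "y": 0, "z": 0, "rx": 0, "ry": 0, "rz": 0, "claw": 1}])

```text
clock: 30.22
tcp_pos: [0.5134, -0.0183, 0.1509]
eef_rot: [3.142, -0.0, 1.679]
force: [-0.5, 0.4, 0.1]
finger_gap: 0.0008
```

```bash
python3 v.py side 17 245 150 345 250 6; python3 v.py wrist 17;python3 v.py scene 17 270 130 390 230 6
```

```text
30.275 [ 0.5133 -0.0183  0.1508] [-3.1414 -0.0001  1.6788] [-1.2934 -0.3074  0.1652] 0.00016098040764964637 q7 0.2620633969702225
30.325 [ 0.5133 -0.0183  0.1508] [-3.1415 -0.      1.6788] [0.4203 0.8818 0.6037] 0.000527034478910375 q7 0.26206468389694043
30.375 [ 0.5133 -0.0183  0.1508] [-3.1414 -0.      1.6788] [-0.3039 -0.0789 -0.5526] 0.0007410683186205018 q7 0.2620413578315465
```

View pics/side17.png

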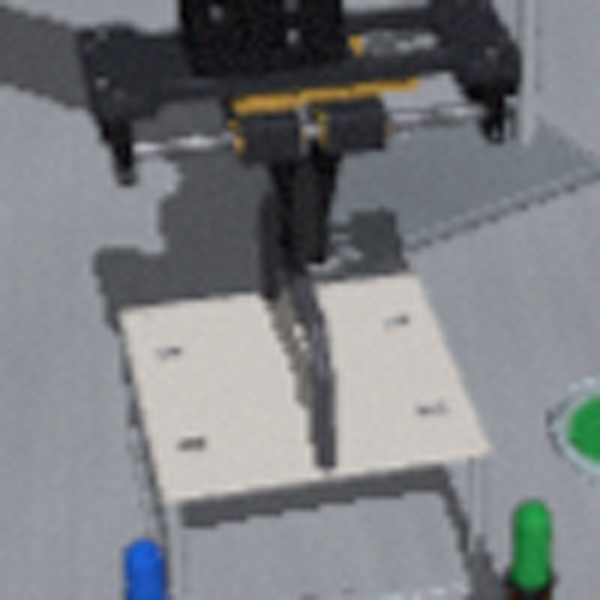

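View pics/wrist17.png

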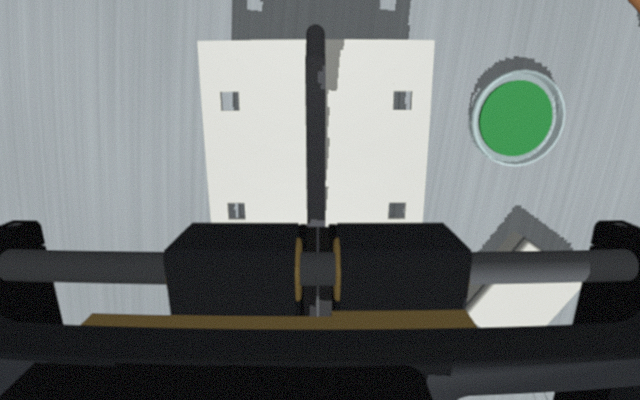

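Run:
```python
from h import *
np.set_printoptions(precision=4,suppress=True)
for k in (16,17):
    D=load("side",k);t=D["s"]["tcp_pos"] if "s" in D else None
    for dz in (0,.01,.019,.03,.07): print(k,dz,(P(D,t+[0,0,dz])[0]-[245,150]+.5)*6)
S=load("scene",17);t=S["s"]["tcp_pos"]
print([((P(S,t+[0,0,dz])[0]-[270,130]+.5)*6) for dz in (0,.019,.07)])
# earlier bulb grasp: scene 3
for n,k,o,s in (("scene",3,(200,150),3.3),("side",3,(225,150),4),("side",5,(285,220),5)):
    c=load(n,k);t=c["s"]["tcp_pos"]; print(n,k,[((P(c,t+[0,0,dz])[0]-o+.5)*s).round() for dz in (-.0764,-.01,0,.019)])
```

```text
16 0 [305.287  328.2663]
16 0.01 [304.693  311.1186]
16 0.019 [304.1542 295.5331]
16 0.03 [303.4905 276.2854]
16 0.07 [301.0267 204.4007]
17 0 [304.49   311.2102]
17 0.01 [303.8902 293.8855]
17 0.019 [303.3462 278.1388]
17 0.03 [302.6759 258.6913]
17 0.07 [300.188  186.0557]
[array([288.9166, 300.286 ]), array([288.3151, 276.8663]), array([286.6292, 211.2366])]
scene 3 [array([ 97., 160.]), array([ 83., 116.]), array([ 81., 110.]), array([77., 96.])]
side 3 [array([448., 539.]), array([453., 455.]), array([453., 442.]), array([454., 416.])]
side 5 [array([253., 442.]), array([258., 348.]), array([259., 333.]), array([260., 304.])]
```

View pics/scene17.png

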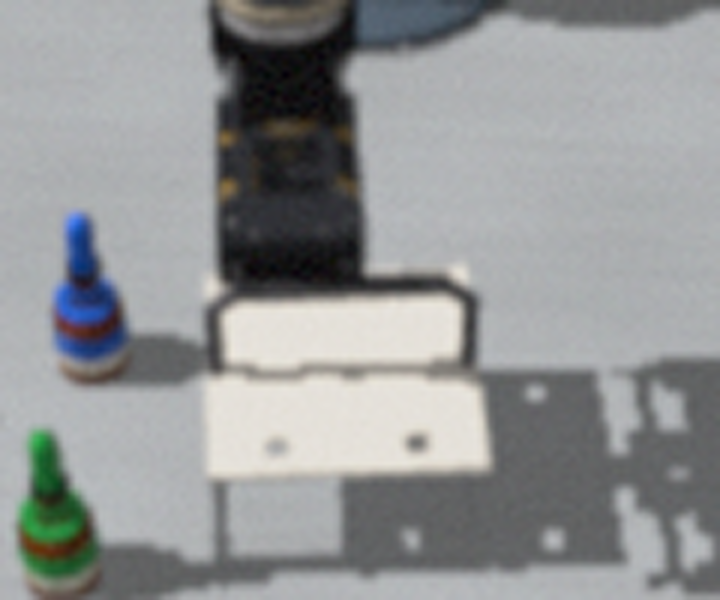

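Request:
arm_command(increments=[{"x": 0, "y": 0, "z": 2, "rx": 0, "ry": 0, "rz": 0, "claw": 0.45}, {"x": 0, "y": 0, "z": 0, "rx": 0, "ry": 0, "rz": 0, "claw": 0.45}, {"x": 0, "y": 0, "z": 0, "rx": 0, "ry": 0, "rz": 0, "claw": 0.45}, {"x": 0, "y": 0, "z": 0, "rx": 0, "ry": 0, "rz": 0, "claw": 0.45}, {"x": 0, "y": 0, "z": -2, "rx": 0, "ry": 0, "rz": 0, "claw": 0.45}, {"x": 0, "y": 0, "z": -2, "rx": 0, "ry": 0, "rz": 0, "claw": 0.45}, {"x": 0, "y": 0, "z": -1.3, "rx": 0, "ry": 0, "rz": 0, "claw": 0.45}, {"x": 0, "y": 0, "z": 0, "rx": 0, "ry": 0, "rz": 0, "claw": 0.45}, {"x": 0, "y": 0, "z": 0, "rx": 0, "ry": 0, "rz": 0, "claw": 0.45}])

```text
clock: 31.5
tcp_pos: [0.5139, -0.0184, 0.1183]
eef_rot: [3.141, 0.0, 1.679]
force: [0.7, -0.7, 0.0]
finger_gap: 0.0478
```

```bash
python3 v.py side 18 245 150 345 250 6; python3 v.py wrist 18
```

```text
31.55 [ 0.514  -0.0184  0.1185] [ 3.1402 -0.      1.6787] [-0.6273 -0.1304 -0.2705] 0.04788225479514645 q7 0.2973292927525258
31.6 [ 0.514  -0.0184  0.1186] [ 3.14   -0.0001  1.6787] [-0.0616  0.3915 -0.329 ] 0.04757207029767491 q7 0.29730281365043526
```

View pics/side18.png

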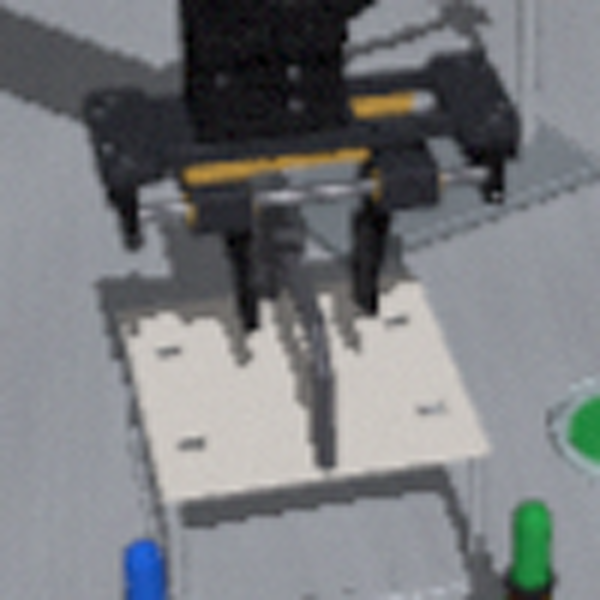

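View pics/wrist18.png

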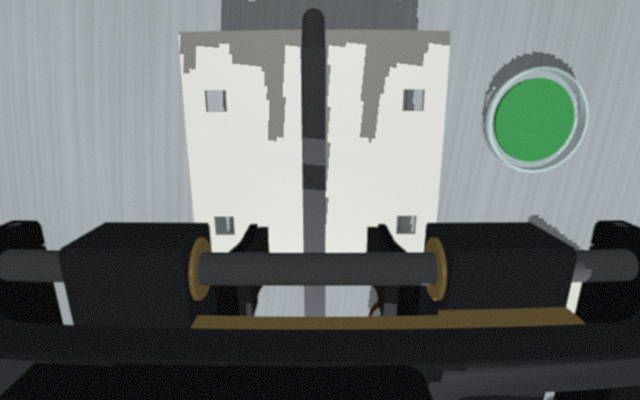

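Request:
arm_command(increments=[{"x": 0, "y": 0, "z": 0, "rx": 0, "ry": 0, "rz": 0, "claw": 1}, {"x": 0, "y": 0, "z": 0, "rx": 0, "ry": 0, "rz": 0, "claw": 1}, {"x": 0, "y": 0, "z": 0, "rx": 0, "ry": 0, "rz": 0, "claw": 1}, {"x": 0, "y": 0, "z": 0, "rx": 0, "ry": 0, "rz": 0, "claw": 1}, {"x": 0, "y": 0, "z": 0, "rx": 0, "ry": 0, "rz": 0, "claw": 1}, {"x": 0, "y": 0, "z": 0, "rx": 0, "ry": 0, "rz": 0, "claw": 1}], squeeze=50)

```text
clock: 32.35
tcp_pos: [0.5129, -0.0184, 0.1176]
eef_rot: [-3.141, -0.0, 1.679]
force: [-1.2, -0.1, -0.9]
finger_gap: 0.0096
```

Request:
arm_command(increments=[{"x": 0, "y": 0, "z": 1, "rx": 0, "ry": 0, "rz": 0, "claw": 1}, {"x": 0, "y": 0, "z": 2, "rx": 0, "ry": 0, "rz": 0, "claw": 1}, {"x": 0, "y": 0, "z": 3, "rx": 0, "ry": 0, "rz": 0, "claw": 1}, {"x": 0, "y": 0, "z": 3, "rx": 0, "ry": 0, "rz": 0, "claw": 1}, {"x": 0, "y": 0, "z": 0, "rx": 0, "ry": 0, "rz": 0, "claw": 1}, {"x": 0, "y": 0, "z": 0, "rx": 0, "ry": 0, "rz": 0, "claw": 1}, {"x": 0, "y": 0, "z": 0, "rx": 0, "ry": 0, "rz": 0, "claw": 1}])

```text
clock: 33.22
tcp_pos: [0.5123, -0.0183, 0.2065]
eef_rot: [-3.139, 0.0, 1.679]
force: [0.3, 0.6, -2.8]
finger_gap: 0.0091
```

```bash
python3 v.py side 19 225 100 425 300 3; python3 v.py wrist 19; python3 v.py scene 19 280 130 480 280 4
```

```text
33.275 [ 0.5125 -0.0183  0.2066] [-3.1392  0.0002  1.6788] [ 0.2591 -0.6537 -3.0382] 0.009081081385984008 q7 0.21125014629357974
33.325 [ 0.5128 -0.0184  0.2069] [-3.1397  0.0003  1.6787] [-0.549  -0.2764 -3.2239] 0.00938583627741474 q7 0.21115585889303964
33.375 [ 0.5129 -0.0184  0.207 ] [-3.14    0.0003  1.6786] [ 0.2371  0.2525 -2.4038] 0.009438236189953871 q7 0.21113811467506768
```

View pics/side19.png

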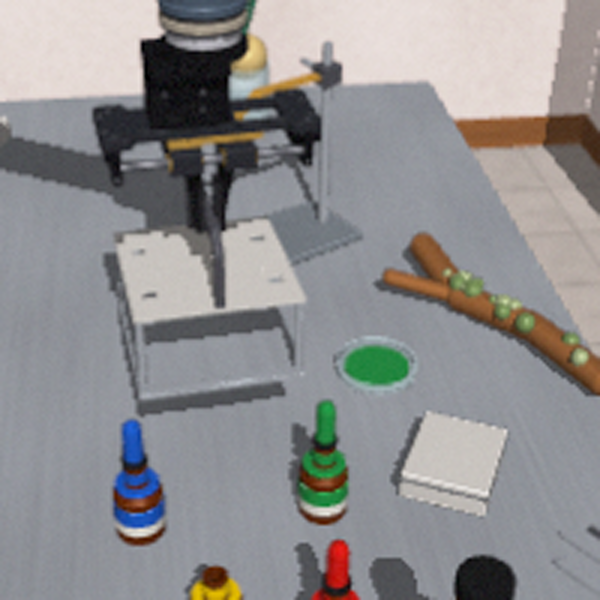

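View pics/scene19.png

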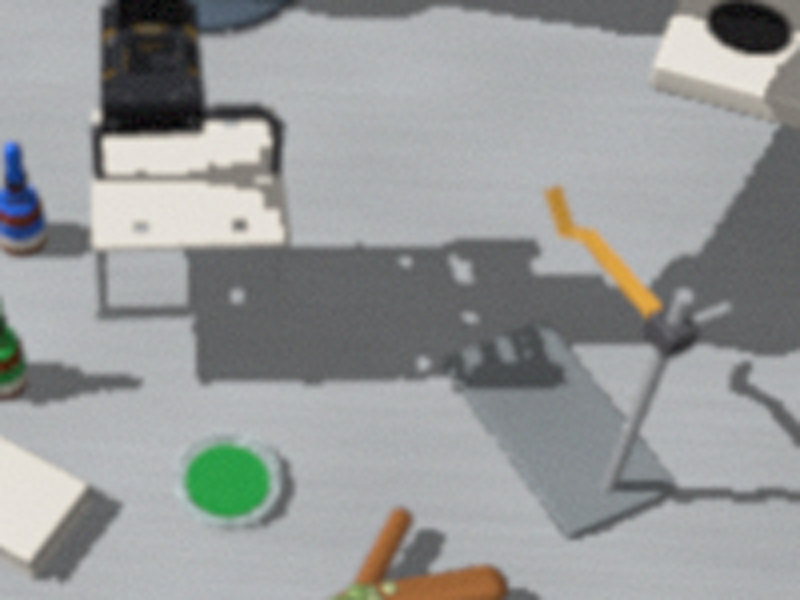

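Request:
arm_command(increments=[{"x": -0.3, "y": 2.8, "z": 0.1, "rx": 0, "ry": 0, "rz": 0.045, "claw": 1}, {"x": -0.3, "y": 3.1, "z": 0, "rx": 0, "ry": 0, "rz": 0.05, "claw": 1}, {"x": -0.3, "y": 3.1, "z": 0, "rx": 0, "ry": 0, "rz": 0.05, "claw": 1}, {"x": -0.3, "y": 3.1, "z": 0, "rx": 0, "ry": 0, "rz": 0.05, "claw": 1}, {"x": -0.3, "y": 3.1, "z": 0, "rx": 0, "ry": 0, "rz": 0.05, "claw": 1}, {"x": -0.3, "y": 3.1, "z": 0, "rx": 0, "ry": 0, "rz": 0.05, "claw": 1}, {"x": -0.3, "y": 3.1, "z": 0, "rx": 0, "ry": 0, "rz": 0.055, "claw": 1}, {"x": -0.4, "y": 3.4, "z": 0, "rx": 0, "ry": 0, "rz": 0.053, "claw": 1}, {"x": 0, "y": 0, "z": 0, "rx": 0, "ry": 0, "rz": 0, "claw": 1}, {"x": 0, "y": 0, "z": 0, "rx": 0, "ry": 0, "rz": 0, "claw": 1}, {"x": 0, "y": 0, "z": 0, "rx": 0, "ry": 0, "rz": 0, "claw": 1}, {"x": 0, "y": 0, "z": 0, "rx": 0, "ry": 0, "rz": 0, "claw": 1}])

```text
clock: 34.88
tcp_pos: [0.4886, 0.2289, 0.209]
eef_rot: [3.141, 0.0, 2.08]
force: [-0.5, -0.1, -2.8]
finger_gap: 0.0093
```

```bash
python3 v.py side 20 225 80 385 230 4; python3 v.py wrist 20; python3 v.py scene 20 340 120 480 240 5
```

```text
34.925 [0.4886 0.2291 0.209 ] [ 3.1414 -0.0001  2.0806] [ 0.0135 -0.2811 -3.0529] 0.00931772441992006 q7 0.10588363149658228
34.975 [0.4886 0.2291 0.2089] [ 3.1414 -0.      2.0808] [-0.4569 -0.3948 -3.4292] 0.009363004214834067 q7 0.10589766456644016
35.025 [0.4885 0.2293 0.2089] [ 3.1415 -0.0001  2.0811] [-0.8753 -0.6457 -2.5401] 0.009172557715527297 q7 0.10588239474034915
```

View pics/side20.png

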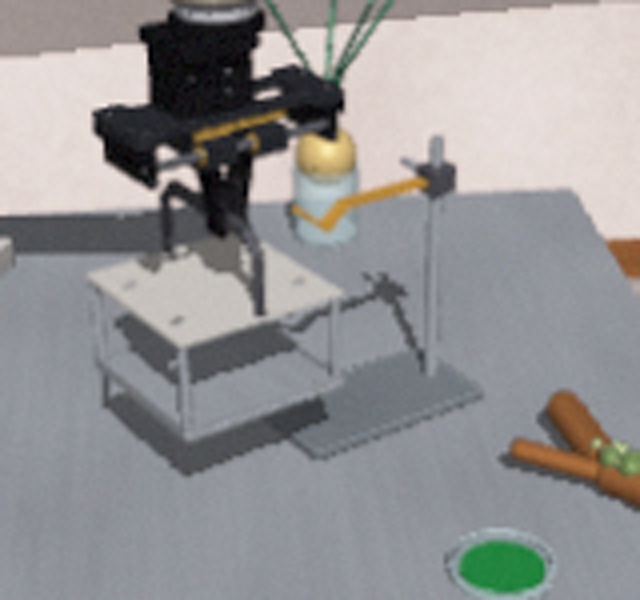

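View pics/wrist20.png

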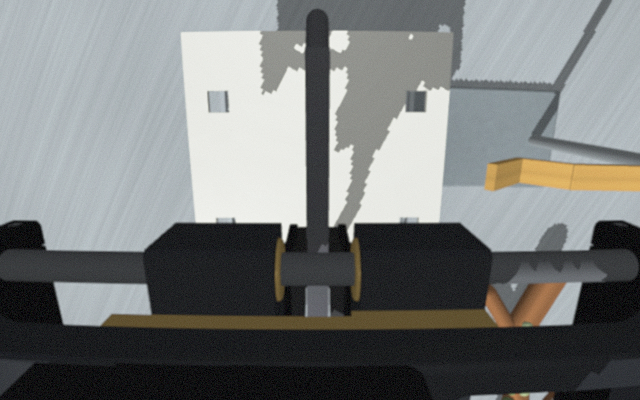

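View pics/scene20.png

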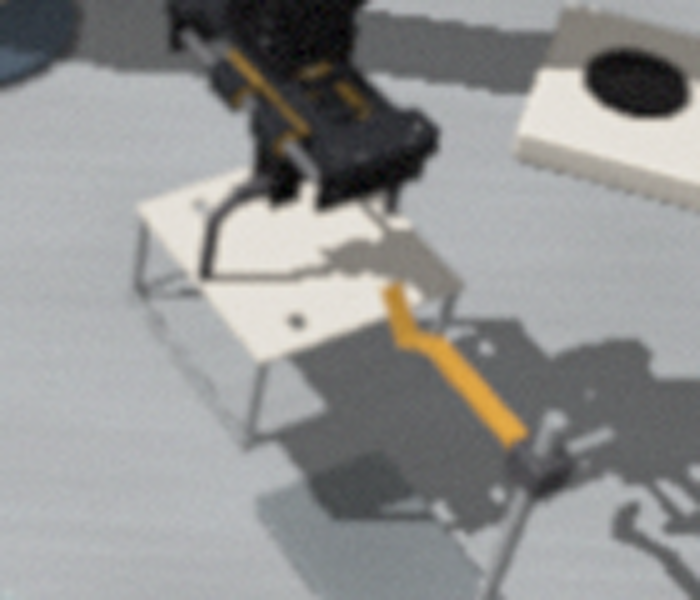

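Run:
```python
from h import *
np.set_printoptions(precision=4,suppress=True)
W=load("wrist",20); crop(W,460,130,640,220,4.4,"pics/w20c.png")
t=W["s"]["tcp_pos"]; yaw=W["s"]["eef_rot"][2]
tx=np.array([np.cos(yaw),np.sin(yaw)]);ty=np.array([np.sin(yaw),-np.cos(yaw)])
for n,p,z in (("tip",(487,177.5),.2275),("V",(521,173),.2045),("k2",(573,178),.2225),("far",(638,179.5),.2225)):
    X=onz(W,p,z); d=X[:2]-t[:2]; print(n,X,"tool x,y",d@tx,d@ty)
print("bar mid", t[:2]+.029*tx, tx,ty)
```

```text
tip [0.5501 0.2983 0.2275] tool x,y 0.0303458499248637 0.08750458229624389
V [0.5788 0.3119 0.2045] tool x,y 0.02818220779527112 0.11912760825402186
k2 [0.595  0.3221 0.2225] tool x,y 0.02919062433052107 0.13832296144698045
far [0.6299 0.3409 0.2225] tool x,y 0.02855531159647983 0.17788973380506581
bar mid [0.4744 0.2544] [-0.4882  0.8727] [0.8727 0.4882]
```

View pics/w20c.png

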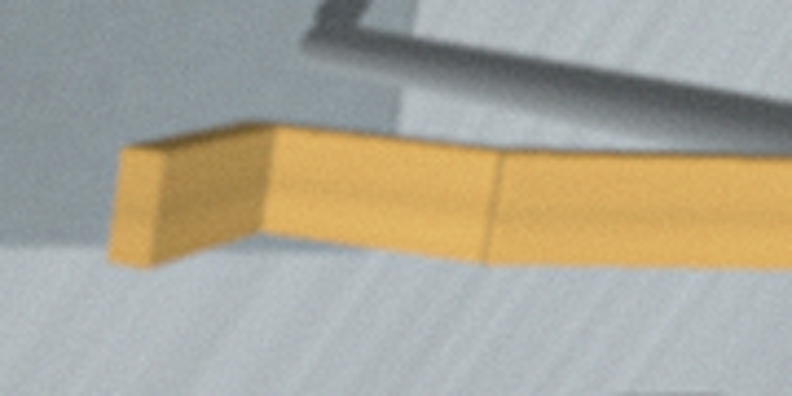

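Request:
arm_command(increments=[{"x": 1.2, "y": 0.66, "z": 0, "rx": 0, "ry": 0, "rz": 0, "claw": 1}, {"x": 1.7, "y": 0.96, "z": 0, "rx": 0, "ry": 0, "rz": 0, "claw": 1}, {"x": 1.7, "y": 0.96, "z": 0, "rx": 0, "ry": 0, "rz": 0, "claw": 1}, {"x": 1.7, "y": 0.96, "z": 0, "rx": 0, "ry": 0, "rz": 0, "claw": 1}, {"x": 1.7, "y": 0.96, "z": 0, "rx": 0, "ry": 0, "rz": 0, "claw": 1}, {"x": 1.4, "y": 0.76, "z": 0, "rx": 0, "ry": 0, "rz": 0, "claw": 1}, {"x": 0.9, "y": 0.5, "z": 0, "rx": 0, "ry": 0, "rz": 0, "claw": 1}, {"x": 0, "y": 0, "z": 0, "rx": 0, "ry": 0, "rz": 0, "claw": 1}, {"x": 0, "y": 0, "z": 0, "rx": 0, "ry": 0, "rz": 0, "claw": 1}, {"x": 0, "y": 0, "z": 0, "rx": 0, "ry": 0, "rz": 0, "claw": 1}])

```text
clock: 36.28
tcp_pos: [0.591, 0.287, 0.209]
eef_rot: [-3.142, -0.0, 2.082]
force: [-0.7, 0.2, -2.8]
finger_gap: 0.0093
```

```bash
python3 v.py side 21 245 80 365 200 5; python3 v.py wrist 21 220 60 420 260 3; python3 v.py scene 21 380 150 480 250 6
```

```text
36.325 [0.5911 0.2871 0.2091] [ 3.1415 -0.0003  2.0818] [-0.4126  0.2242 -2.8155] 0.009235677403922412 q7 0.15698449473112117
36.375 [0.5911 0.2871 0.2091] [ 3.1414 -0.0003  2.0818] [ 1.1498  0.4691 -2.5019] 0.009504575777197936 q7 0.15695048283941967
36.425 [0.5912 0.2872 0.2091] [ 3.1413 -0.0003  2.0818] [-0.5539 -0.1921 -2.5569] 0.009343151855492797 q7 0.15695414679937317
```

View pics/side21.png

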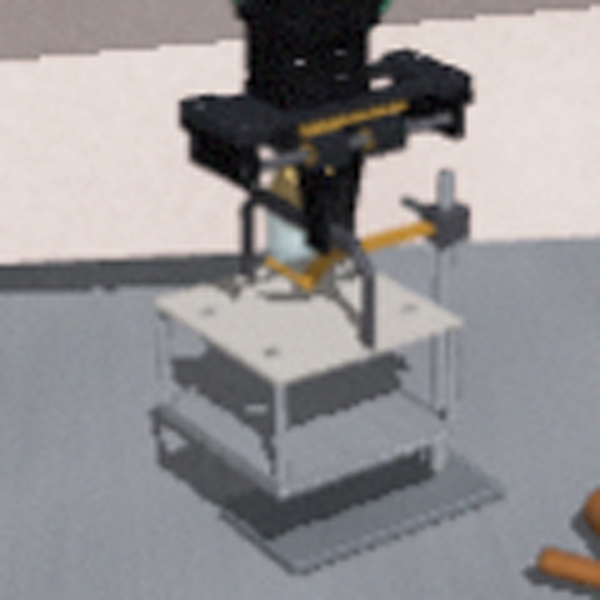

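View pics/wrist21.png

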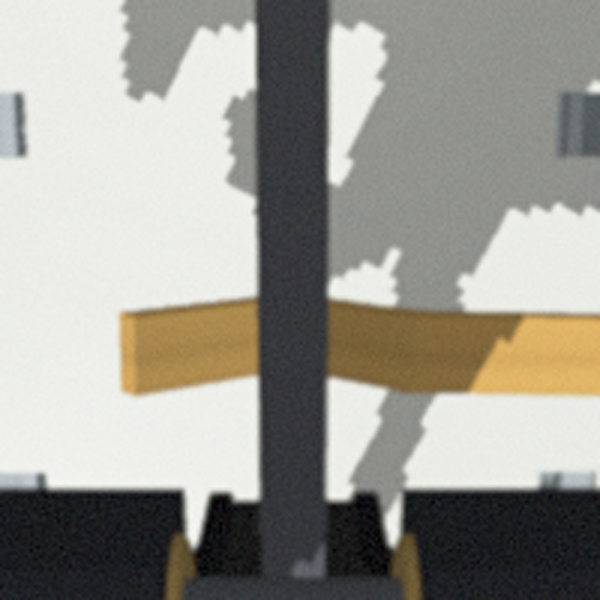

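View pics/scene21.png

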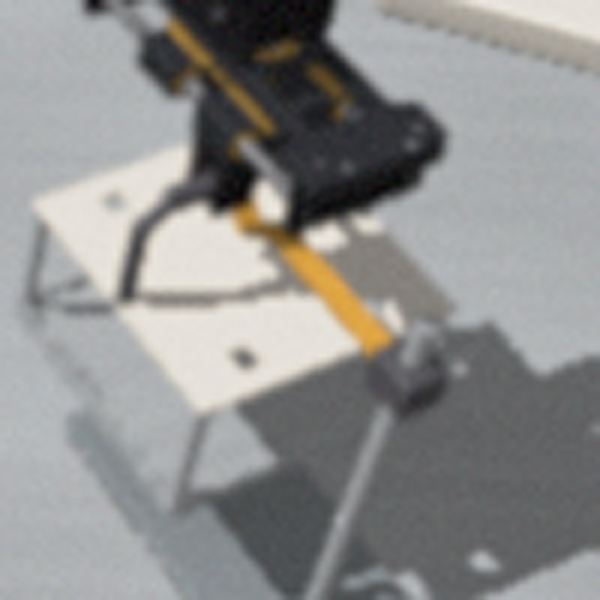

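Run:
```python
from h import *
np.set_printoptions(precision=4,suppress=True)
W=load("wrist",21)
t=W["s"]["tcp_pos"]; yaw=W["s"]["eef_rot"][2]
tx=np.array([np.cos(yaw),np.sin(yaw)]);ty=np.array([np.sin(yaw),-np.cos(yaw)])
q=lambda u,v:(220+u/3,60+v/3)
for n,p,z in (("tip",q(130,353),.2275),("k2",q(402,352),.2225),("far",q(590,353),.2225),("bar",q(292,350),.2565),("bar hi",q(292,20),.2565)):
    X=onz(W,p,z); d=X[:2]-t[:2]; print(n,X,"tool x,y",d@tx,d@ty)
# bar ends of plate: holes
for p in ((0+5,125),(590,125)):
    X=onz(W,q(*p),.209+.0424-.068); d=X[:2]-t[:2]; print("hole",d@tx,d@ty)
```

```text
tip [0.553  0.3003 0.2275] tool x,y 0.03013584890447641 -0.026832276550843814
k2 [0.5939 0.3222 0.2225] tool x,y 0.02924793382529987 0.019541484215916144
far [0.6225 0.3381 0.2225] tool x,y 0.02911665269489222 0.05236477862288402
bar [0.5735 0.3194 0.2565] tool x,y 0.03678160873578999 0.0004310283971765177
bar hi [0.5519 0.358  0.2565] tool x,y 0.08100512747789945 0.0004046122483862833
hole 0.06763480735616897 -0.05725099832679554
hole 0.06772365041202641 0.06056303032147655
```

Request:
arm_command(increments=[{"x": -0.06, "y": 0.1, "z": -0.6, "rx": 0, "ry": 0, "rz": 0, "claw": 1}, {"x": 0, "y": 0, "z": -0.8, "rx": 0, "ry": 0, "rz": 0, "claw": 1}, {"x": 0, "y": 0, "z": -0.8, "rx": 0, "ry": 0, "rz": 0, "claw": 1}, {"x": 0, "y": 0, "z": -0.6, "rx": 0, "ry": 0, "rz": 0, "claw": 1}, {"x": 0, "y": 0, "z": -0.3, "rx": 0, "ry": 0, "rz": 0, "claw": 1}, {"x": 0, "y": 0, "z": 0, "rx": 0, "ry": 0, "rz": 0, "claw": 1}, {"x": 0, "y": 0, "z": 0, "rx": 0, "ry": 0, "rz": 0, "claw": 1}])

```text
clock: 37.3
tcp_pos: [0.5911, 0.2883, 0.1782]
eef_rot: [3.141, 0.0, 2.082]
force: [0.2, 0.3, -2.4]
finger_gap: 0.0092
```

Request:
arm_command(increments=[{"x": 0, "y": 0, "z": -0.2, "rx": 0, "ry": 0, "rz": 0, "claw": 1}, {"x": 0, "y": 0, "z": -0.1, "rx": 0, "ry": 0, "rz": 0, "claw": 1}, {"x": 0, "y": 0, "z": 0, "rx": 0, "ry": 0, "rz": 0, "claw": 1}, {"x": 0, "y": 0, "z": 0, "rx": 0, "ry": 0, "rz": 0, "claw": 1}])

```text
clock: 37.8
tcp_pos: [0.5908, 0.2883, 0.1749]
eef_rot: [3.141, -0.0, 2.082]
force: [-1.1, -1.2, -3.5]
finger_gap: 0.0095
```

Bar at ≈0.2173; 2 mm more nominally. Small steps.

Request:
arm_command(increments=[{"x": 0, "y": 0, "z": -0.1, "rx": 0, "ry": 0, "rz": 0, "claw": 1}, {"x": 0, "y": 0, "z": -0.1, "rx": 0, "ry": 0, "rz": 0, "claw": 1}, {"x": 0, "y": 0, "z": 0, "rx": 0, "ry": 0, "rz": 0, "claw": 1}, {"x": 0, "y": 0, "z": 0, "rx": 0, "ry": 0, "rz": 0, "claw": 1}])

```text
clock: 38.3
tcp_pos: [0.5907, 0.2882, 0.1728]
eef_rot: [-3.141, -0.0, 2.082]
force: [0.1, 0.6, -2.6]
finger_gap: 0.0095
```

```bash
python3 v.py side 22 245 80 365 200 5; python3 v.py wrist 22 220 60 420 260 3; python3 v.py scene 22 380 150 480 250 6
```

```text
38.35 [0.5908 0.2882 0.1729] [-3.1416 -0.      2.0818] [ 0.1902 -0.534  -2.8775] 0.00957284516878247 q7 0.1666222256765544
38.4 [0.5907 0.2882 0.1729] [-3.1416 -0.0001  2.0818] [-0.5278 -0.6406 -2.5209] 0.009397099404060163 q7 0.16667226446239192
38.45 [0.5908 0.2882 0.1728] [-3.1415 -0.      2.0819] [-0.0444  0.0944 -3.191 ] 0.009432500177505023 q7 0.16666964462332434
```

View pics/side22.png

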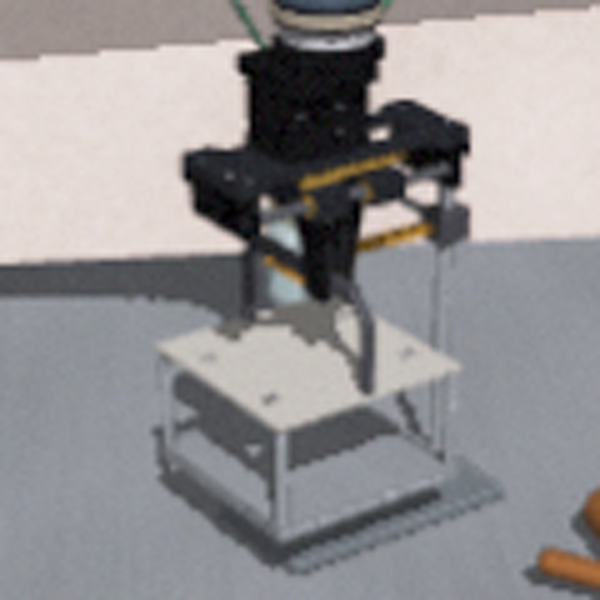

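View pics/wrist22.png

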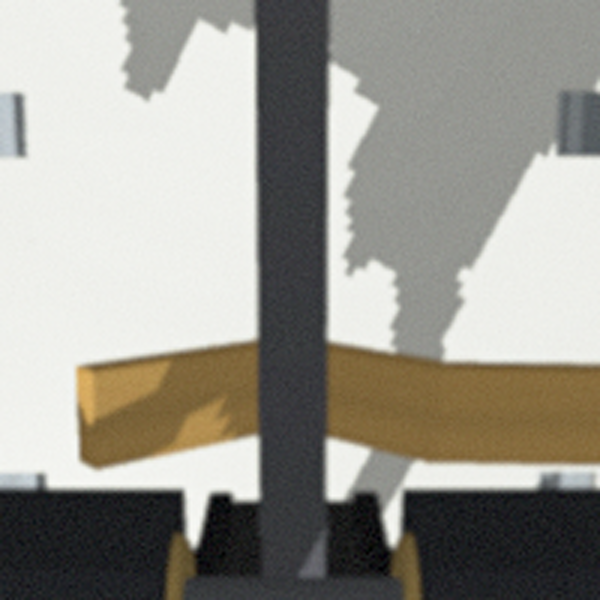

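Request:
arm_command(increments=[{"x": 0, "y": 0, "z": -0.1, "rx": 0, "ry": 0, "rz": 0, "claw": 1}, {"x": 0, "y": 0, "z": 0, "rx": 0, "ry": 0, "rz": 0, "claw": 1}, {"x": 0, "y": 0, "z": -0.1, "rx": 0, "ry": 0, "rz": 0, "claw": 1}, {"x": 0, "y": 0, "z": 0, "rx": 0, "ry": 0, "rz": 0, "claw": 1}, {"x": 0, "y": 0, "z": 0, "rx": 0, "ry": 0, "rz": 0, "claw": 1}])

```text
clock: 39.08
tcp_pos: [0.5911, 0.2883, 0.1718]
eef_rot: [3.14, -0.0, 2.082]
force: [-2.5, -1.5, 6.0]
finger_gap: 0.0093
```

Request:
arm_command(increments=[{"x": -0.09, "y": -0.05, "z": 0, "rx": 0, "ry": 0, "rz": 0, "claw": 1}, {"x": 0, "y": 0, "z": 0, "rx": 0, "ry": 0, "rz": 0, "claw": 1}, {"x": 0, "y": 0, "z": 0, "rx": 0, "ry": 0, "rz": 0, "claw": 1}, {"x": 0, "y": 0, "z": 0, "rx": 0, "ry": 0, "rz": 0, "claw": 1}])

```text
clock: 39.58
tcp_pos: [0.5908, 0.2882, 0.1717]
eef_rot: [3.139, -0.0, 2.082]
force: [-0.3, 0.2, 5.8]
finger_gap: 0.0093
```

Request:
arm_command(increments=[{"x": 0, "y": 0, "z": 0.05, "rx": 0, "ry": 0, "rz": 0, "claw": 1}, {"x": 0, "y": 0, "z": 0, "rx": 0, "ry": 0, "rz": 0, "claw": 1}, {"x": 0, "y": 0, "z": 0, "rx": 0, "ry": 0, "rz": 0, "claw": 1}], squeeze=8)

```text
clock: 39.95
tcp_pos: [0.5905, 0.2879, 0.1714]
eef_rot: [3.14, 0.0, 2.082]
force: [2.6, 0.4, 2.7]
finger_gap: 0.0095
```

Request:
arm_command(increments=[{"x": 0, "y": 0, "z": 0, "rx": 0, "ry": 0, "rz": 0, "claw": 0.88}, {"x": 0, "y": 0, "z": 0, "rx": 0, "ry": 0, "rz": 0, "claw": 0.85}, {"x": 0, "y": 0, "z": 0, "rx": 0, "ry": 0, "rz": 0, "claw": 0.8}, {"x": 0, "y": 0, "z": 0, "rx": 0, "ry": 0, "rz": 0, "claw": 0.75}, {"x": 0, "y": 0, "z": 0, "rx": 0, "ry": 0, "rz": 0, "claw": 0.7}, {"x": 0, "y": 0, "z": 0, "rx": 0, "ry": 0, "rz": 0, "claw": 0.65}])

```text
clock: 40.7
tcp_pos: [0.5898, 0.2877, 0.1713]
eef_rot: [-3.141, -0.0, 2.082]
force: [-1.0, 0.4, 0.5]
finger_gap: 0.0279
```

```bash
python3 v.py side 23 245 80 365 200 5; python3 v.py wrist 23 220 60 420 260 3; python3 v.py scene 23 380 150 480 250 6
```

```text
40.75 [0.5899 0.2878 0.1713] [-3.1416 -0.      2.0819] [ 0.0266  0.5895 -0.0279] 0.02907699505649837 q7 0.16700712856500222
40.8 [0.5899 0.2877 0.1714] [-3.1416 -0.      2.0817] [ 0.8298 -0.2879  0.0675] 0.029919035029260698 q7 0.16697028721537702
40.85 [0.5899 0.2877 0.1714] [-3.1415 -0.0001  2.0818] [0.44   0.1751 1.0257] 0.029953790778872898 q7 0.16700510435242447
```

View pics/side23.png

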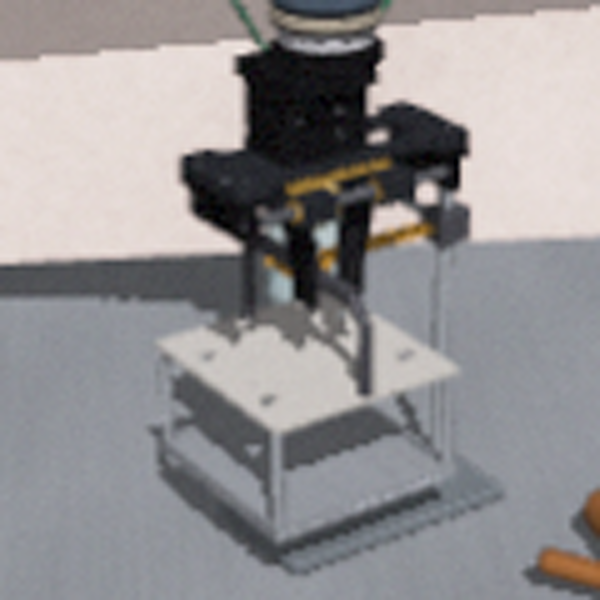

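View pics/wrist23.png

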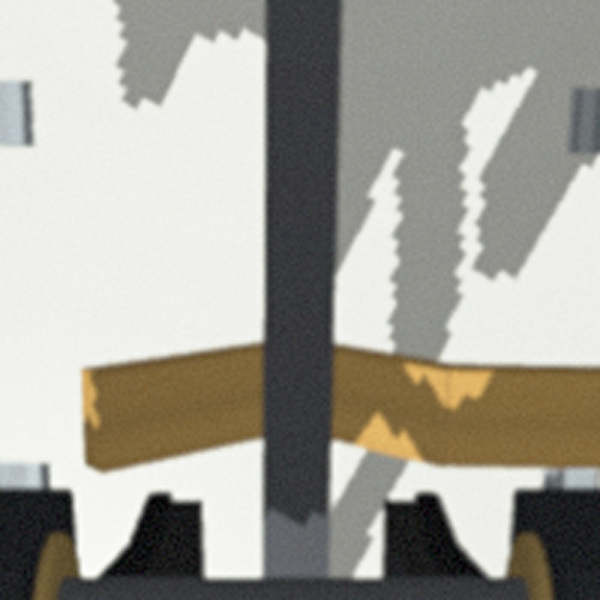

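Request:
arm_command(increments=[{"x": 0, "y": 0, "z": 0, "rx": 0, "ry": 0, "rz": 0, "claw": 0.55}, {"x": 0, "y": 0, "z": 0, "rx": 0, "ry": 0, "rz": 0, "claw": 0.5}, {"x": 0, "y": 0, "z": 0, "rx": 0, "ry": 0, "rz": 0, "claw": 0.5}, {"x": 0, "y": 0, "z": 1, "rx": 0, "ry": 0, "rz": 0, "claw": 0.5}, {"x": 0, "y": 0, "z": 2, "rx": 0, "ry": 0, "rz": 0, "claw": 0.5}, {"x": 0, "y": 0, "z": 3, "rx": 0, "ry": 0, "rz": 0, "claw": 0.5}, {"x": 0, "y": 0, "z": 4, "rx": 0, "ry": 0, "rz": 0, "claw": 0.5}, {"x": 0, "y": 0, "z": 4, "rx": 0, "ry": 0, "rz": 0, "claw": 0.5}, {"x": -3, "y": -4, "z": 0, "rx": 0, "ry": 0, "rz": 0, "claw": 0.5}, {"x": -3, "y": -4, "z": 0, "rx": 0, "ry": 0, "rz": 0, "claw": 0.5}, {"x": -3, "y": -4, "z": 0, "rx": 0, "ry": 0, "rz": 0, "claw": 0.5}, {"x": -3, "y": -4, "z": 0, "rx": 0, "ry": 0, "rz": 0, "claw": 0.5}])

```text
clock: 42.35
tcp_pos: [0.4691, 0.1263, 0.3122]
eef_rot: [3.14, -0.0, 2.081]
force: [0.1, 0.6, 1.2]
finger_gap: 0.043
```

Request:
arm_command(increments=[{"x": 0, "y": 0, "z": 0, "rx": 0, "ry": 0, "rz": 0, "claw": 0.5}, {"x": 0, "y": 0, "z": 0, "rx": 0, "ry": 0, "rz": 0, "claw": 0.5}, {"x": 0, "y": 0, "z": 0, "rx": 0, "ry": 0, "rz": 0, "claw": 0.5}, {"x": 0, "y": 0, "z": 0, "rx": 0, "ry": 0, "rz": 0, "claw": 0.5}])

```text
clock: 42.85
tcp_pos: [0.4702, 0.1285, 0.3111]
eef_rot: [-3.141, 0.0, 2.083]
force: [-0.4, 0.2, -0.5]
finger_gap: 0.0436
```

```bash
python3 v.py side 24; python3 v.py scene 24 200 130 480 300 2.8;python3 v.py side 25 245 100 365 220 5
```

```text
42.9 [0.4702 0.1284 0.3111] [-3.1409  0.0005  2.0826] [ 0.23   -0.4889  0.8185] 0.04374230870305736 q7 0.1935696340616341
42.95 [0.4701 0.1282 0.3111] [-3.1409  0.0004  2.0824] [-0.7186 -0.1774  0.0188] 0.04348100065477655 q7 0.1935792686123982
43.0 [0.4701 0.1281 0.3111] [-3.141   0.0003  2.0823] [-1.0974  0.2211  0.0066] 0.04343455155031655 q7 0.19361740630183827
```

View pics/side24.png

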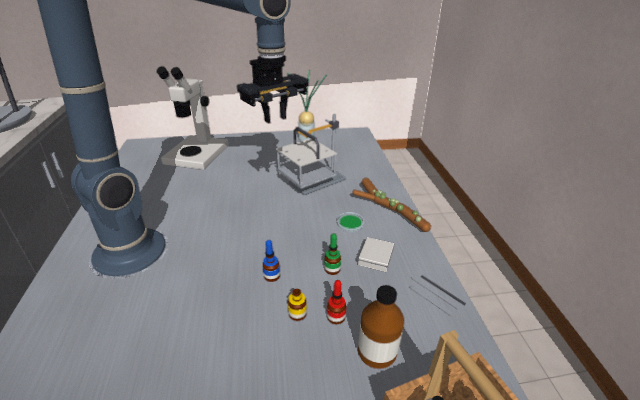

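View pics/scene24.png

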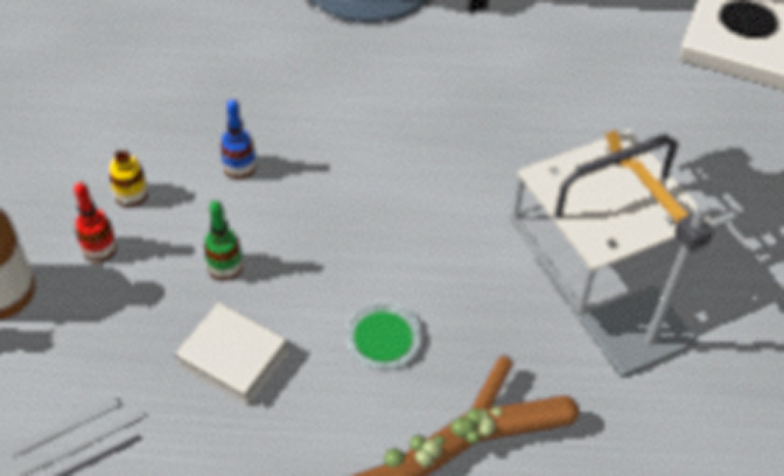

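View pics/side25.png

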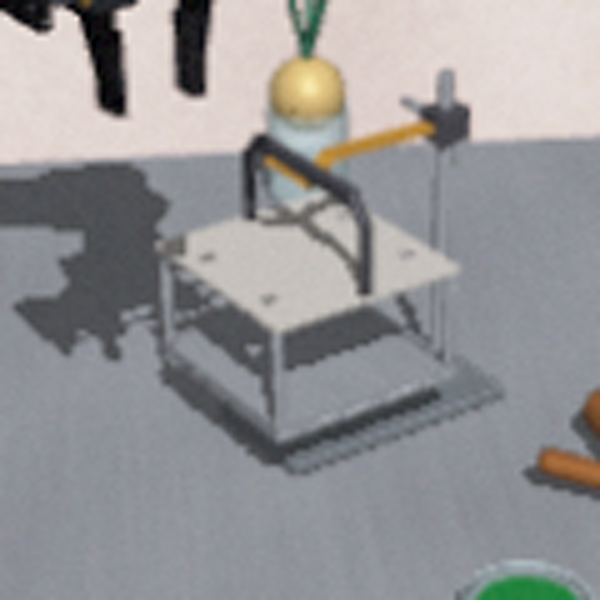

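Request:
arm_command(increments=[{"x": 0, "y": 0, "z": 0, "rx": 0, "ry": 0, "rz": 0, "claw": 0.5}, {"x": 0, "y": 0, "z": 0, "rx": 0, "ry": 0, "rz": 0, "claw": 0.5}, {"x": 0, "y": 0, "z": 0, "rx": 0, "ry": 0, "rz": 0, "claw": 0.5}, {"x": 0, "y": 0, "z": 0, "rx": 0, "ry": 0, "rz": 0, "claw": 0.5}, {"x": 0, "y": 0, "z": 0, "rx": 0, "ry": 0, "rz": 0, "claw": 0.5}, {"x": 0, "y": 0, "z": 0, "rx": 0, "ry": 0, "rz": 0, "claw": 0.5}, {"x": 0, "y": 0, "z": 0, "rx": 0, "ry": 0, "rz": 0, "claw": 0.5}, {"x": 0, "y": 0, "z": 0, "rx": 0, "ry": 0, "rz": 0, "claw": 0.5}, {"x": 0, "y": 0, "z": 0, "rx": 0, "ry": 0, "rz": 0, "claw": 0.5}, {"x": 0, "y": 0, "z": 0, "rx": 0, "ry": 0, "rz": 0, "claw": 0.5}, {"x": 0, "y": 0, "z": 0, "rx": 0, "ry": 0, "rz": 0, "claw": 0.5}, {"x": 0, "y": 0, "z": 0, "rx": 0, "ry": 0, "rz": 0, "claw": 0.5}])

```text
clock: 44.5
tcp_pos: [0.4699, 0.1277, 0.3114]
eef_rot: [3.141, -0.0, 2.082]
force: [0.4, -0.0, -0.3]
finger_gap: 0.0436
```

```bash
python3 v.py side 26 250 225 360 330 6; python3 v.py scene 26 210 150 310 240 7
python3 - <<'E'
from h import *
np.set_printoptions(precision=4,suppress=True)
a,b=load("side",25)["image"].astype(int),load("side",26)["image"].astype(int)
d=np.abs(a-b).max(2); print("rack region diff",d[110:200,270:350].max(), np.percentile(d[110:200,270:350],99),"bg",np.percentile(d[250:330,250:360],99))
D=load("side",26);S=load("scene",26)
for col,ns,nd in (("red",(230,200),(337,290)),("green",(277,206),(333,240)),("blue",(283,170),(269,247))):
    for c,n in((S,ns),(D,nd)):
        m=mask(c,col);k=cv2.connectedComponentsWithStats(m);
        print(col,[(np.round(k[3][i],1),k[2][i]) for i in range(1,k[0]) if k[2][i,4]>8 and np.hypot(*(k[3][i]-n))<14])
# predicted bulb top for a seated dropper
for n,xy in (("red",(.5853,-.3188)),("green",(.6028,-.1507)),("blue",(.4306,-.1559))):
    print(n,"top",P(S,[*xy,.128]),P(D,[*xy,.128]),"flange bottom",P(S,[*xy,.082]),P(D,[*xy,.082]))
E
```

```text
44.55 [0.4699 0.1278 0.3114] [ 3.1415 -0.      2.0819] [0.4024 0.3468 0.4555] 0.04323180164126113 q7 0.19359672058475863
44.6 [0.4699 0.1278 0.3114] [ 3.1416 -0.      2.0819] [-0.6495  0.0526  0.4352] 0.04328566110132437 q7 0.19358380953614546
rack region diff 41 14.010000000000218 bg 12.0
red [(array([231.1, 206. ]), array([226, 195,  13,  19, 124], dtype=int32))]
red [(array([336.6, 296. ]), array([328, 280,  18,  29, 265], dtype=int32))]
green [(array([277.9, 212.7]), array([274, 202,  10,  18,  97], dtype=int32))]
green [(array([333.2, 241.1]), array([330, 234,   7,  15,  80], dtype=int32))]
blue [(array([283.4, 176.2]), array([279, 166,  10,  18,  94], dtype=int32))]
blue [(array([268.8, 247.3]), array([266, 240,   7,  15,  93], dtype=int32)), (array([270.2, 260.8]), array([263, 256,  15,  10, 104], dtype=int32))]
red top [[227.7627 195.5809]] [[337.2301 280.3736]] flange bottom [[230.4475 204.2775]] [[336.551  294.0749]]
green top [[275.8729 201.9734]] [[333.0428 233.9213]] flange bottom [[277.2811 210.675 ]] [[332.57   247.0429]]
blue top [[281.8408 165.7848]] [[267.8913 240.2746]] flange bottom [[282.9676 174.6685]] [[269.1244 253.5316]]
```

View pics/side26.png

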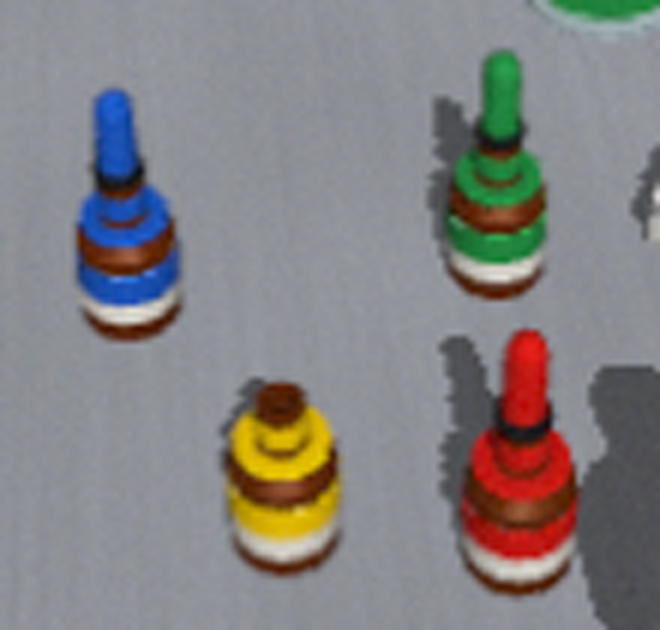

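View pics/scene26.png

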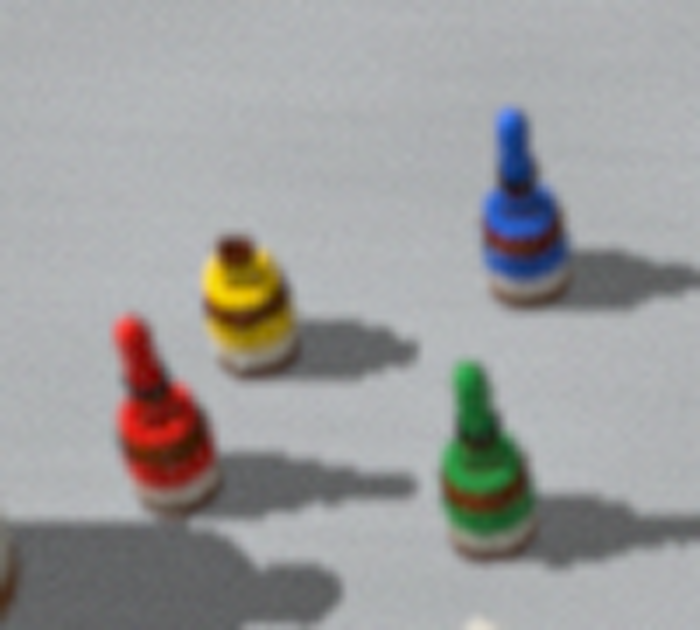

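```bash
python3 -c "
from plant import close_job
print(close_job())"
```

```text
the job is handed in; nothing more can be done
None
```

The job is done and handed in at about 45 s. The red, green and blue droppers are in their own bottles. No yellow dropper was in the rack, so that bottle stays open. The empty rack hangs by the middle of its handle on the stand's hook.

**Last checks**
- **Droppers:** all three bulb tops appear in the side camera within a pixel of where a fully seated dropper should be. Each push ended on a firm stop of 5 to 14 N.
- **Rack:** it hangs clear of the bench and the gripper is well away. Side pictures 1.5 s apart differ little more than image noise, apart from a few stray pixels that I did not look into.
- **Other things:** the bottles stand upright, and the slide box, Petri dish and stock bottle look to be where they started.

**What went wrong or disagreed**
- **First grip on the rack:** it closed on nothing. In the side camera the fingertips sit about 25 mm higher than the reported tool position. I opened, lowered about 2 cm, gripped the bar (gap 9.6 mm) and carried on. The bulbs must therefore have been held nearer their tops than I had planned.
- **Yellow bottle:** it was found shifted by a few centimetres near the end, while the robot was not near it. It still stands upright and open, so I left it there.

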